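# Hang the trug on the scale and hold the weigh key half-way

## Robot

A 6-joint arm with a two-finger parallel gripper is mounted at the origin on a cart in front of the work surface, level with it; the furniture and walls round the work are solid. World frame = base frame: x ahead of the robot, y to its left, z up, the work surface at z = 0. Lengths are in mm, angles in rad, forces in N, time in s.
With the tool pointing down it reaches from about 350 to 775 mm from the base axis. Payload 7.3 kg.
Tool frame: the origin (TCP) lies at the very end of the fingers, on their centre line; the grasp point (between the pads) lies 19 mm behind it; x points along the fingers, y is the direction in which the jaws open and shut, and the axes are right-handed (so a half turn about x gives the same grasp; the last joint's range is limited). The gripper opens to 92 mm and grips with 3 to 60 N. Pads are 19 mm wide; open, the fingers measure 130 mm over their backs; the gripper's body (75 mm by 190 mm) begins 47 mm behind the grasp point.
Start: joints at [0.987, 0.342, 1.524, -0, 1.275, -0.146], TCP at [222.563, 475.515, 188.741] pointing down, gripper open.
Joint ranges: [-2.53, 2.53], [-0.77, 2.02], [0.04, 2.7], [-1, 4.14], [0.28, 2.66], [-3.11, 3.11]. Speed limits (rad/s): [2.57, 2.57, 3.14, 3.14, 3.14, 3.14].

## Interface

Orientations are given as [roll, pitch, yaw] about the fixed x, y, z axes, in that order (R = Rz(yaw) Ry(pitch) Rx(roll)).
In Python, from plant import sensors, capture, bot gives the robot as it stands.
- The arm moves only by the shell command python3 -m crank 'ROWS' [OPENING]. ROWS is JSON, a list of rows, each an object of numbers: "dx", "dy", "dz": the shift along the tool's x, y, z in cm; "spin": the turn about the tool's x in rad. A call has 1 to 20 rows; each row is the pose to reach, as a shift and turn from the pose commanded when the call began, along the tool's axes at that moment; what a row does not reach only later rows make up. A row lasts 1/12 s, in which the tool goes at most 41.7 mm and 7.16 degrees, less where a joint would pass 70% of its speed; a pose out of reach is approached as far as the arm can. A call with a gripper value outside its range is refused whole. OPENING is the opening in per cent of the stroke, from 0 (shut) to 100 (fully open), set as the call begins (- or left out, the last holds). The fingers move at their own pace and stop on an object; the grip force is fixed at half the most. Time passes only in rows, so rows that repeat a pose let the fingers close. It gives the time, the measured TCP pose, the force and the opening at its end, in the units of the state.
- sensors.get_obs(): the state, without advancing time (a new reading comes with each control period).
- capture(name): name is "scene" or "top" or "wrist"; returns a dict with "frame" (400x640x3 uint8, blue, green, red), "vfov" (degrees; the focal length in pixels is half the picture's height over the tangent of half this angle, whatever the lens; pixels are square), "cx", "cy" (the principal point, pixels), "view" (4x4, takes a point from world to camera coordinates); the wrist camera has in their place "mount" (4x4, takes a point from camera to tool coordinates, whose origin is the TCP and whose axes are the tool frame's). Camera axes: x right, y down, z forward; pixel columns grow to the right and rows downward; lengths in mm; the calibration is good to about 2 mm. A picture is of the moment at which its call begins: read the wrist's pose just before it. There is no depth.
- bot.close_job(): hands the job in, once; it reports no verdict.
The state is a dict: "time": time; "joint_positions": joint angles; "dq": joint speeds; "tau": joint torques, N m; "tool_pos": TCP position; "tcp_rot": TCP orientation; "contact_force": force on the tool from outside, world axes, zero at the start; "moment": the same for the moment, N m; "grip_width": finger opening in mm.
Only numpy, scipy, OpenCV 4.12 (cv2) and the standard library are available. Lean on these libraries where they do the work, as an engineer would, in place of code of your own. Each camera call takes 0.05 s, during which the arm holds its last target.

## Task

Weigh the gift trug: hang the small wooden trug, with the soap in it, by its handle bar across both wires of the scale's hook and let go of it. Only then press the round weigh key half-way down, so that the top of its cap is level with the rib on the upright behind it, and never to the bottom, which would zero the scale. Finish while still holding the key there, with the trug hanging free, and leave the other things on the table where they stand.

Things in the scene. Friction and masses are not known exactly. Their poses are not given: they have to be found in the camera images.
- trug_bar (a point): Middle of the trug's round handle bar, 12 mm thick, running along the trug's y, 108 mm clear between its two end uprights (each 26 mm wide, 6 mm thick, up to 127 mm). The bar's centre is 115 mm above the trug's underside; 59 mm is open between bar and box rim. Axes are the trug's, z up
- trug: The trug: a small open wooden box, 75 mm (its x) by 120 mm (its y) and 50 mm tall, under the handle bar; origin at the centre of its underside, z up. With the soap it weighs 0.2 to 0.35 kg
- soap: Wrapped soap bar, 50x75x26 mm, lying loose in the trug, to stay in it; origin at the centre of its underside
- hook_seat (a point): Where the middle of the handle bar rests when the trug hangs: mid-way between the two hook wires (at y = +35 and -35 mm, nothing between them), 6 mm above the wires' top face. Axes are the scale's: z up, x from the hook's open tips back to its posts, y from wire to wire; the bar lies along y. Enter from -x with the tips passing between bar and box, then lower
- scale: Hanging scale, fixed: grey case 125x110x18 mm and two bent steel hook wires 7 mm thick. Each wire rises from the case at x = +65 mm, has a rear crest 7 mm above the seat point at x = +57 mm, a flat seat from x = +20 to -20 mm, and turns up to an open tip at x = -43 mm, 10 mm above the seat point. Origin on the table below the seat point, 191.5 mm under it
- key_top (a point): Centre of the top of the weigh key's round cap (44 mm across, 10 mm thick), moving with it; above the riser it stands on 62 mm at rest, 52 mm half-way, 42 mm at the bottom (212, 202 and 192 mm above the table)
- weigh_key (a joint): How far the weigh key is pressed straight down, m: 0 at rest, 0.010 half-way, 0.020 at the bottom. A spring pushes it back: about 2 N at first, 6 N half-way, 10 N at the bottom
- riser: Fixed wooden display riser at the back of the table, 163 mm (x) by 336 mm (y), 150 mm tall; the weigh key stands on it. Origin at the centre of its underside. Between riser and robot a fixed glass dome, 185 mm across and 290 mm tall, stands on a red board, its middle 0.32 m ahead of the robot and 15 mm to the right: carry things round its far side
- key_case: The key's fixed grey case, 105x80x30 mm, standing on the riser; origin at its underside below the cap's centre, x towards the gauge upright: a metal strip 30 mm wide from x = +48 to +56 mm, 75 mm tall, with a dark rib on its front face (out to x = +43 mm) centred 52 mm above the case's underside, the height of the cap's top when half-way down
- frame: Bystander, leave alone: pine picture frame, 165 mm tall; origin at the centre of its underside
- dropper: Bystander, leave alone: amber dropper bottle, 104 mm tall; origin at the centre of its underside
- perfume_bottle: Bystander, leave alone: clear perfume bottle, 103 mm tall; origin at the centre of its underside
- cat: Bystander, leave alone: pale cat figure, 79 mm tall, on the riser; origin at the centre of its underside
- tealight: Bystander, leave alone: tealight in a metal cup, 38 mm wide, 16 mm tall, near the middle of the table; origin at the centre of its underside
- dog: Bystander, leave alone: black dog figure, 66 mm tall; origin at the centre of its underside
- soap_green: Bystander, leave alone: wrapped soap bar, 75x50x26 mm, on the table; origin at the centre of its underside
- tealight_pale: Bystander, leave alone: tealight in a metal cup, 38 mm wide, 15 mm tall, on the riser; origin at the centre of its underside

How it is judged:
By the outcome, as a careful person would: the job done as asked, in the order asked, and still so for the second after the job is handed in, while the arm keeps its last pose, push and grip.
It also fails if it takes over 67 s, if anything falls off the work surface, if the arm or the gripper's body presses on something with over 40 N, if the wrist force passes 120 N, or if a joint passes its speed limit or range.

## Working session

There is one attempt and no reset: what is moved stays moved. The work goes in short steps, Python scripts to look and compute and a shell command to move; the robot and the scene stay as the last step left them, time stands still between calls to the robot, and variables do not carry over. Pictures are saved under pics/ and viewed, and the job is handed in when it is done.

```bash
ls; mkdir -p pics; cat > h.py <<'E'
import numpy as np, cv2, json
from plant import sensors, capture, bot
E
python3 - <<'E'
from h import *
print(sensors.get_obs())
for n in ["scene","top","wrist"]:
    c=capture(n); cv2.imwrite(f"pics/{n}0.png",c["frame"]); print(n,{k:(v if k!='frame' else 0) for k,v in c.items()})
E
```

```text
pics
{'time': 0.0, 'joint_positions': array([ 9.86961073e-01,  3.42721537e-01,  1.52501914e+00, -2.95502890e-06,
        1.27541691e+00, -1.46017409e-01]), 'dq': array([-0.00021644,  0.00125119, -0.00038011, -0.00106795,  0.00130592,
        0.0008515 ]), 'tau': array([ 1.62822944e-03, -4.31243563e+01, -2.44223714e+01,  7.19022285e-02,
        5.58769866e-02, -1.33258973e-04]), 'tool_pos': array([222.30651831, 475.08745277, 188.0448975 ]), 'tcp_rot': array([-1.7150081 ,  1.56923139, -2.15282508]), 'contact_force': array([-0.39895762, -0.52073412, -0.45267267]), 'moment': array([-0.05004113, -0.0567684 , -0.00691856]), 'grip_width': 92.19866703581991}
scene {'frame': 0, 'vfov': 45.58554604243986, 'cx': 317.8455098516013, 'cy': 197.7333045590649, 'view': array([[ 4.99126544e-01, -8.66298962e-01,  1.99699951e-02,
        -2.18161662e+02],
       [-5.14806692e-01, -3.14991263e-01, -7.97342194e-01,
         3.92829930e+02],
       [ 6.97027089e-01,  3.87693967e-01, -6.03197004e-01,
         7.83887185e+02],
       [ 0.00000000e+00,  0.00000000e+00,  0.00000000e+00,
         1.00000000e+00
[... 197 characters left out ...]
   [-9.99115340e-01,  1.82098423e-02, -3.79069695e-02,
         5.15401022e+02],
       [ 3.77902875e-02, -6.70968815e-03, -9.99263166e-01,
         1.27388271e+03],
       [ 0.00000000e+00,  0.00000000e+00,  0.00000000e+00,
         1.00000000e+00]])}
wrist {'frame': 0, 'vfov': 60.44421853731483, 'cx': 325.8976253924496, 'cy': 203.11371349661434, 'mount': array([[-2.74771424e-04, -3.03346362e-01,  9.52880323e-01,
        -1.96551534e+02],
       [ 9.99999628e-01,  6.95706303e-04,  5.09834537e-04,
         8.98476253e-01],
       [-8.17581298e-04,  9.52880108e-01,  3.03346058e-01,
        -8.19430310e+01],
       [ 0.00000000e+00,  0.00000000e+00,  0.00000000e+00,
         1.00000000e+00]])}
```

View pics/scene0.png

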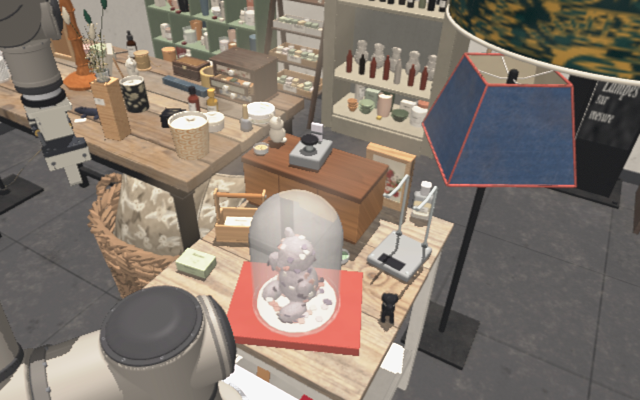

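View pics/top0.png

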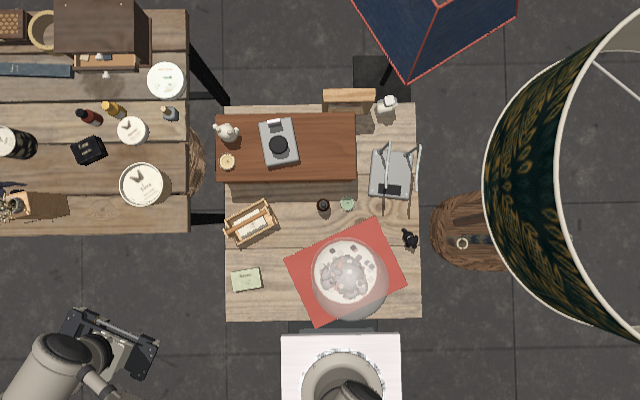

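View pics/wrist0.png

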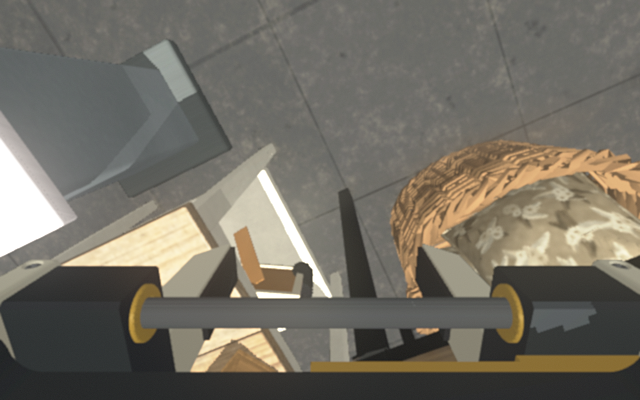

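Overview: top view has the trug at about (251,223), scale at (395,173), key cap at (278,144) and dome at (345,272). Enlarging these now.

```bash
python3 - <<'E'
from h import *
def crop(n,r,k,out):
    f=cv2.imread(f"pics/{n}0.png"); x0,y0,x1,y1=r
    cv2.imwrite(out,cv2.resize(f[y0:y1,x0:x1],None,fx=k,fy=k,interpolation=cv2.INTER_CUBIC))
crop("top",(210,90,430,250),3.6,"pics/tc.png")
crop("scene",(200,110,300,250),4,"pics/sc1.png")
crop("scene",(340,160,460,290),4.5,"pics/sc2.png")
E
```

```text
(no output)
```

View pics/tc.png

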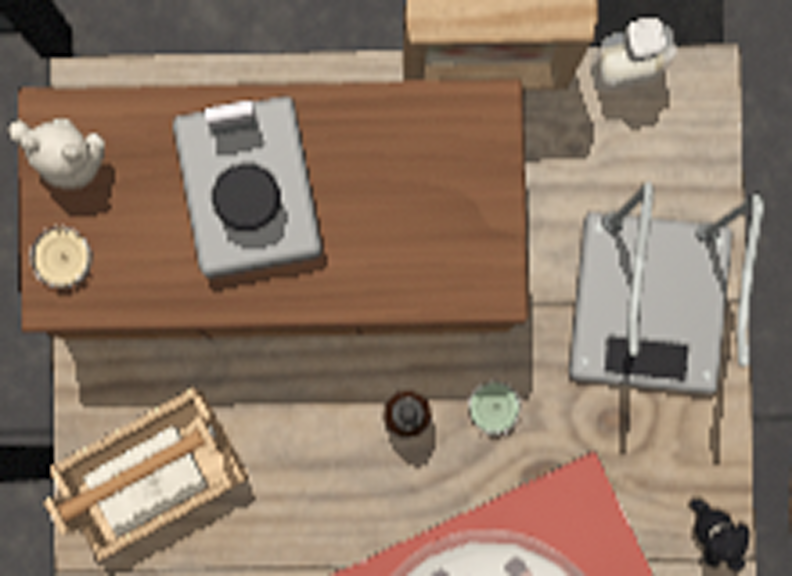

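View pics/sc1.png

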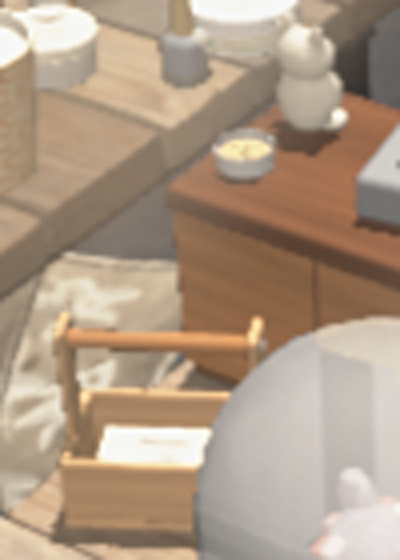

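View pics/sc2.png

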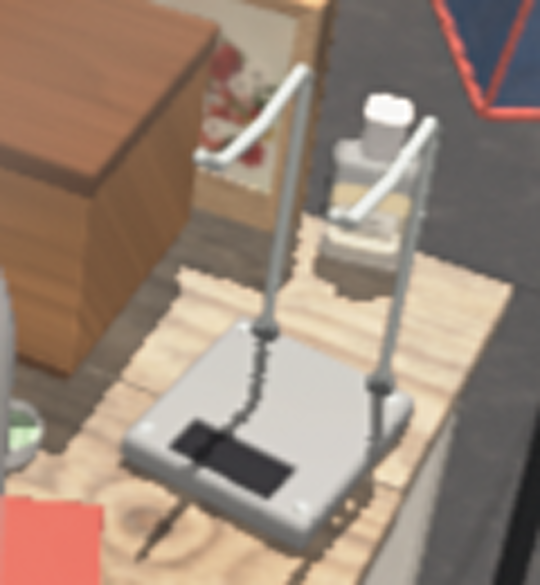

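```bash
cat >> h.py <<'E'
def crop(f,r,k,out):
    x0,y0,x1,y1=r
    g=cv2.resize(f[y0:y1,x0:x1],None,fx=k,fy=k,interpolation=cv2.INTER_CUBIC)
    for u in range((x0+9)//10*10,x1,10):
        cv2.line(g,(int((u-x0+.5)*k),0),(int((u-x0+.5)*k),5),(0,0,255),1); cv2.putText(g,str(u),(int((u-x0+.5)*k)-10,16),0,.35,(0,0,255),1)
    for v in range((y0+9)//10*10,y1,10):
        cv2.line(g,(0,int((v-y0+.5)*k)),(5,int((v-y0+.5)*k)),(0,0,255),1); cv2.putText(g,str(v),(7,int((v-y0+.5)*k)+4),0,.35,(0,0,255),1)
    cv2.imwrite(out,g)
E
python3 - <<'E'
from h import *
t=cv2.imread("pics/top0.png");s=cv2.imread("pics/scene0.png")
crop(t,(215,190,290,255),8,"pics/a1.png")
crop(s,(205,180,285,250),8,"pics/a2.png")
crop(t,(365,135,425,200),8,"pics/a3.png")
crop(s,(375,165,445,250),7,"pics/a4.png")
crop(t,(250,110,310,175),8,"pics/a5.png")
crop(s,(280,115,340,175),8,"pics/a6.png")
E
```

```text
(no output)
```

View pics/a1.png

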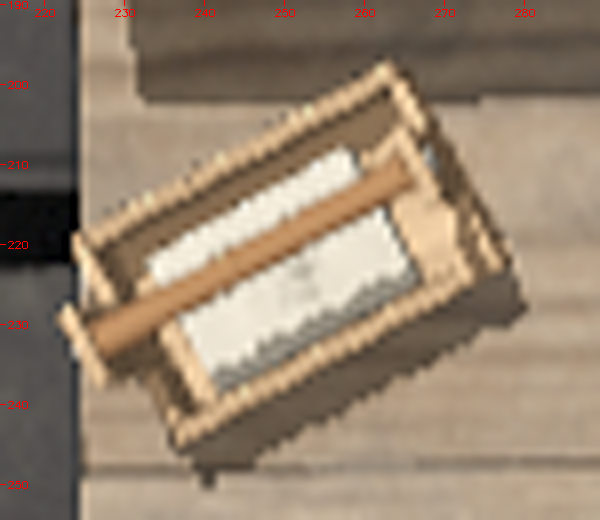

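View pics/a2.png

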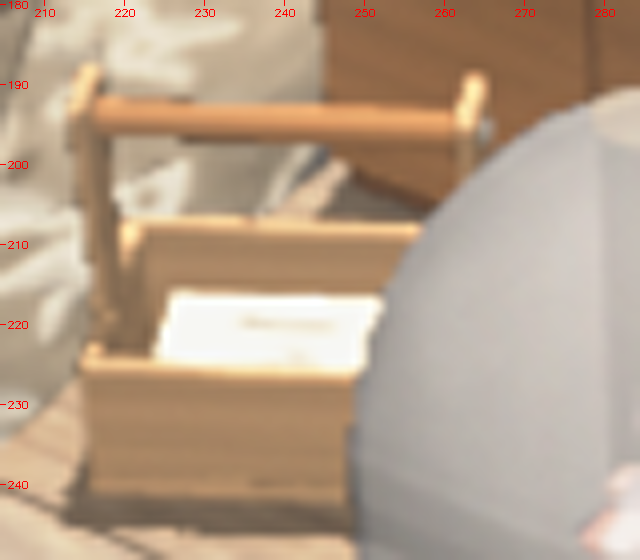

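View pics/a3.png

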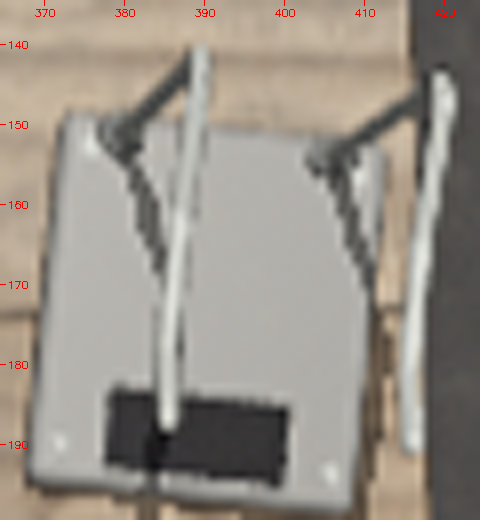

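View pics/a4.png

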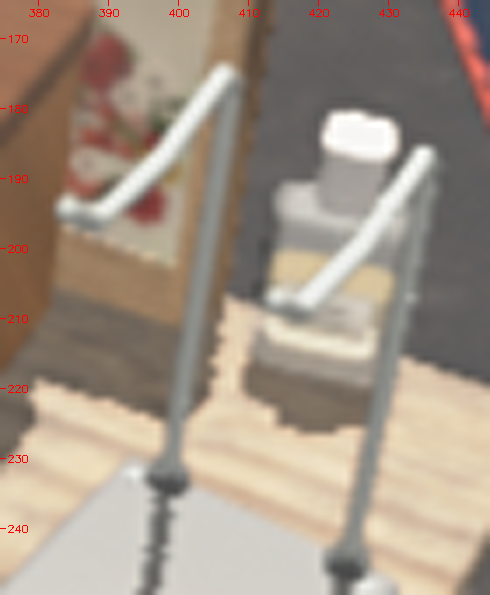

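View pics/a5.png

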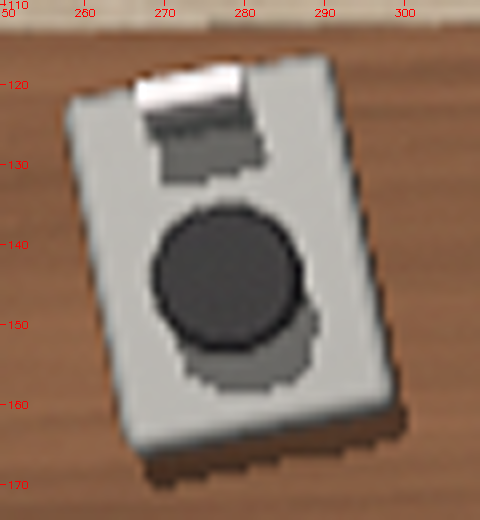

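View pics/a6.png

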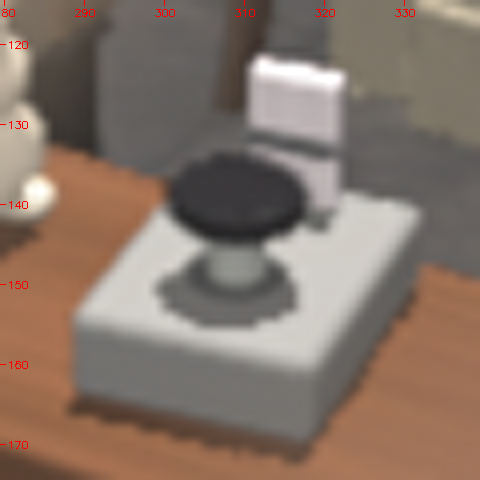

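```bash
cat >> h.py <<'E'
import pickle,os
def cams():
    d={}
    for n in("top","scene"):
        c=capture(n); d[n]={k:v for k,v in c.items() if k!="frame"}
    pickle.dump(d,open("cams.pkl","wb"))
if not os.path.exists("cams.pkl"): cams()
C=pickle.load(open("cams.pkl","rb"))
def P(c):
    f=200/np.tan(np.radians(c["vfov"])/2)
    return np.array([[f,0,c["cx"]],[0,f,c["cy"]],[0,0,1]])@c["view"][:3]
def wcam(c,obs):
    from scipy.spatial.transform import Rotation as R
    T=np.eye(4);T[:3,:3]=R.from_euler("xyz",obs["tcp_rot"]).as_matrix();T[:3,3]=obs["tool_pos"]
    return {"vfov":c["vfov"],"cx":c["cx"],"cy":c["cy"],"view":np.linalg.inv(T@c["mount"])}
def tri(Ps,us):
    A=np.array([r for p,u in zip(Ps,us) for r in (u[0]*p[2]-p[0],u[1]*p[2]-p[1])])
    X=np.linalg.lstsq(A[:,:3],-A[:,3],rcond=None)[0]
    # normalised refinement
    from scipy.optimize import least_squares
    f=lambda X:np.concatenate([proj(p,X)-u for p,u in zip(Ps,us)])
    r=least_squares(f,X); return r.x,np.abs(r.fun).max()
def proj(p,X):
    h=p@np.append(X,1);return h[:2]/h[2]
def atz(p,u,z):
    A=np.array([u[0]*p[2]-p[0],u[1]*p[2]-p[1]]); return np.linalg.solve(A[:,:2],-A[:,3]-A[:,2]*z)
PT,PS=P(C["top"]),P(C["scene"])
E
python3 - <<'E'
from h import *
for n,t,s in [("barL",(226.5,231),(217,193.3)),("barR",(265,211.5),(261.5,195)),("barM",(245.8,221.2),(239.5,194.2)),
 ("crestL",(389.3,142),(406.5,175.5)),("crestR",(419.7,145.5),(435,187)),("tipL",(385.3,187.5),(384.5,194.5)),("tipR",(415.8,190),(413.5,206.5)),("key",(277.8,143.5),(309,137.5))]:
    X,e=tri([PT,PS],[np.array(t),np.array(s)]);print(n,X.round(1),round(e,2))
for n,u,z in [("tealight",(227,161),165),("riserFL",(216,181),150),("riserFR",(355.5,180),150),("dropper",(323,204),104),("tl_green",(347,204),16),("dog",(410,238),66),("cat",(228,131),200),("dome",(345,272),290)]:
    print(n,atz(PT,u,z).round(1))
E
```

```text
barL [436.  277.7 114.6] 0.07
barR [482.1 182.5 117.4] 0.31
barM [459.4 229.8 115.8] 0.3
crestL [ 635.2 -112.   189.5] 0.28
crestR [ 625.8 -181.7  189.8] 0.3
tipL [ 530.9 -100.9  198.1] 0.56
tipR [ 523.3 -168.9  199.3] 0.08
key [633.2 142.5 210.6] 0.06
tealight [601.1 265.5]
riserFL [555.7 294.8]
riserFR [552.2 -36.2]
dropper [497.7  41.3]
tl_green [498.7 -23.6]
dog [ 408.2 -178.7]
cat [665.5 256.1]
dome [351.4   1.4]
```

Top/scene triangulation agrees with the stated heights: bar 115.8, tips ~199 and key 210.6. Next I'll check the tool axes and the lampshade on the right.

```bash
python3 - <<'E'
from h import *
from scipy.spatial.transform import Rotation as R
o=sensors.get_obs(); M=R.from_euler("xyz",o["tcp_rot"]).as_matrix()
print("tool axes cols\n",M.round(3))
print("jaw yaw",np.degrees(np.arctan2(M[1,1],M[0,1])))
c=np.linalg.inv(C["scene"]["view"])[:3,3]; print("scene cam",c.round(), "top cam",np.linalg.inv(C["top"]["view"])[:3,3].round())
for u in [(470,22),(500,37),(540,45)]:
    for z in (300,400,500,600,700,800):
        xy=atz(PS,u,z);print(u,z,xy.round(),proj(PT,np.array([*xy,z])).round())
E
```

```text
tool axes cols
 [[-0.     0.424  0.906]
 [-0.001  0.906 -0.424]
 [-1.    -0.001 -0.   ]]
jaw yaw 64.91459844305967
scene cam [-235. -369.  790.] top cam [ 468.   60. 1292.]
(470, 22) 300 [ 1.462e+03 -1.000e+00] [ 336. -250.]
(470, 22) 400 [1116.  -76.] [ 381. -126.]
(470, 22) 500 [ 770. -151.] [439.  33.]
(470, 22) 600 [ 424. -226.] [516. 243.]
(470, 22) 700 [  78. -301.] [622. 535.]
(470, 22) 800 [-268. -376.] [780. 968.]
(500, 37) 300 [1361. -125.] [ 395. -205.]
(500, 37) 400 [1035. -175.] [434. -85.]
(500, 37) 500 [ 710. -225.] [484.  68.]
(500, 37) 600 [ 384. -274.] [550. 270.]
(500, 37) 700 [  59. -324.] [642. 551.]
(500, 37) 800 [-266. -374.] [777. 966.]
(540, 45) 300 [1354. -247.] [ 452. -202.]
(540, 45) 400 [1030. -272.] [485. -83.]
(540, 45) 500 [ 706. -297.] [527.  69.]
(540, 45) 600 [ 382. -322.] [583. 271.]
(540, 45) 700 [  58. -347.] [660. 552.]
(540, 45) 800 [-266. -372.] [775. 966.]
```

```bash
python3 -m crank '[{"dy":-1.2,"dz":3.2,"spin":0.07},{"dy":-2.6,"dz":6.8,"spin":0.15},{"dy":-4,"dz":10.4,"spin":0.23},{"dy":-5.4,"dz":14,"spin":0.31},{"dy":-6.8,"dz":17.6,"spin":0.39},{"dy":-8.2,"dz":21.2,"spin":0.47},{"dy":-9.6,"dz":24.8,"spin":0.55},{"dy":-11,"dz":28.4,"spin":0.63},{"dy":-11.8,"dz":30.8,"spin":0.66},{"dy":-12.17,"dz":31.88,"spin":0.683},{"dy":-12.17,"dz":31.88,"spin":0.683},{"dy":-12.17,"dz":31.88,"spin":0.683}]' 60
cat > snap.py <<'E'
from h import *
import sys
tag=sys.argv[1]
o=sensors.get_obs()
from scipy.spatial.transform import Rotation as R
M=R.from_euler("xyz",o["tcp_rot"]).as_matrix()
print("t",round(o["time"],2),"tcp",o["tool_pos"].round(1),"jaw yaw",np.degrees(np.arctan2(M[1,1],M[0,1])).round(1),"z yaw",np.degrees(np.arctan2(M[1,2],M[0,2])).round(1),"F",o["contact_force"].round(1),"w",round(o["grip_width"],1),"q",o["joint_positions"].round(2))
for n in sys.argv[2:]:
    c=capture(n); cv2.imwrite(f"pics/{n}{tag}.png",c["frame"])
    if n=="wrist": pickle.dump(wcam(c,o),open(f"wc{tag}.pkl","wb"))
E
python3 snap.py 1 wrist top scene
```

```text
t 0.25 tcp [222.4 475.3 188.4] jaw yaw 64.9 z yaw -25.1 F [ 0.1 -0.4  0.2] w 91.9 q [ 0.99  0.34  1.52 -0.    1.28 -0.15]invalid input at $[0]: expected keys dx, dy, dz, spin
```

```bash
python3 -m crank '[{"dx":0,"dy":-1.2,"dz":3.2,"spin":0.07},{"dx":0,"dy":-2.6,"dz":6.8,"spin":0.15},{"dx":0,"dy":-4,"dz":10.4,"spin":0.23},{"dx":0,"dy":-5.4,"dz":14,"spin":0.31},{"dx":0,"dy":-6.8,"dz":17.6,"spin":0.39},{"dx":0,"dy":-8.2,"dz":21.2,"spin":0.47},{"dx":0,"dy":-9.6,"dz":24.8,"spin":0.55},{"dx":0,"dy":-11,"dz":28.4,"spin":0.63},{"dx":0,"dy":-11.8,"dz":30.8,"spin":0.66},{"dx":0,"dy":-12.17,"dz":31.88,"spin":0.683},{"dx":0,"dy":-12.17,"dz":31.88,"spin":0.683},{"dx":0,"dy":-12.17,"dz":31.88,"spin":0.683}]' 60
python3 snap.py 2 wrist top scene
```

```text
time: 1.4
tool_pos: [459.3, 230.4, 188.6]
tcp_rot: [-2.5, 1.57, 2.662]
contact_force: [-0.9, -0.1, 0.6]
grip_width: 55.0
t 1.4 tcp [459.3 230.4 188.6] jaw yaw 25.8 z yaw -64.2 F [-0.9 -0.1  0.6] w 55.0 q [ 0.32  0.32  1.55  0.    1.27 -0.13]
```

View pics/wrist2.png

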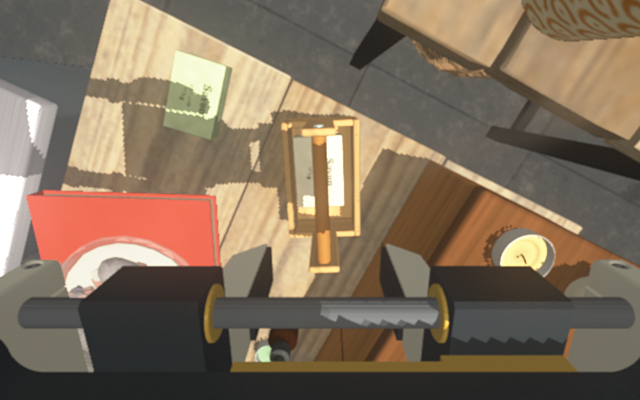

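View pics/top2.png

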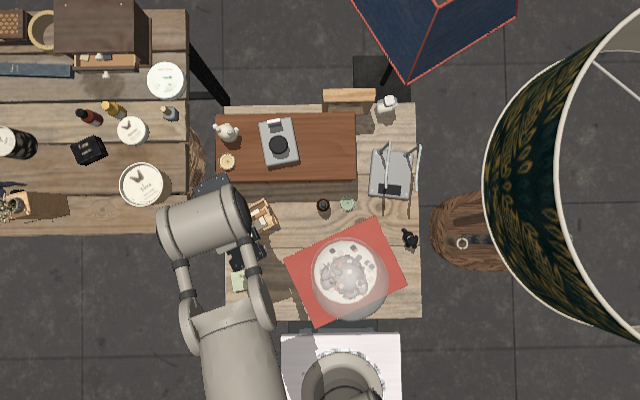

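View pics/scene2.png

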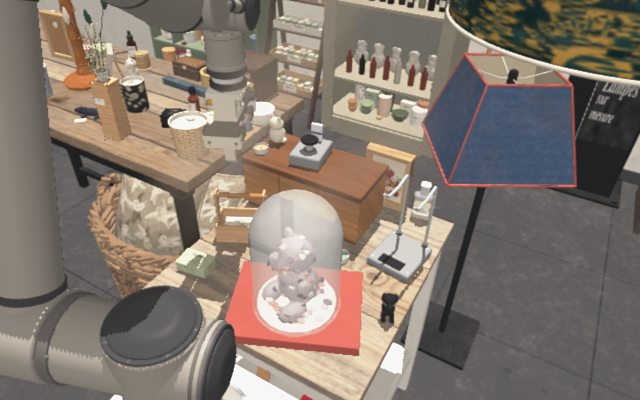

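```bash
python3 - <<'E'
from h import *
w=P(pickle.load(open("wc2.pkl","rb")))
for X in [(436,277.7,116),(482.1,182.5,116),(459.3,230.1,116)]:
    print(proj(w,np.array(X)).round(1))
o=sensors.get_obs()
for h in (0,-16,-73): print(proj(w,o["tool_pos"]+np.array([0,0,h])))
f=cv2.imread("pics/wrist2.png"); crop(f,(270,110,380,290),3.3,"pics/w2c.png")
E
```

```text
[324.  134.5]
[324.2 258.2]
[324.4 200. ]
[323.65963884 232.48422012]
[323.82071069 223.19258323]
[324.25263693 198.27636217]
```

View pics/w2c.png

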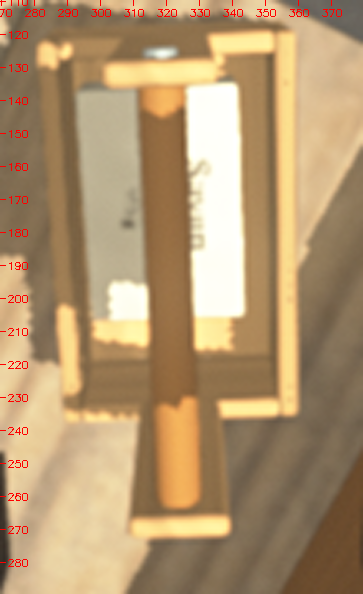

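The wrist view shows the bar from (319,134) to (324,264), centred between the fingers to within ~2 mm and ~1.5° off in yaw. I'll correct that slightly and descend.

```bash
python3 -m crank '[{"dx":2,"dy":-0.1,"dz":0,"spin":-0.02},{"dx":5,"dy":-0.15,"dz":0,"spin":-0.02},{"dx":7.5,"dy":-0.15,"dz":0,"spin":-0.02},{"dx":8.5,"dy":-0.15,"dz":0,"spin":-0.02},{"dx":8.8,"dy":-0.15,"dz":0,"spin":-0.02},{"dx":8.8,"dy":-0.15,"dz":0,"spin":-0.02},{"dx":8.8,"dy":-0.15,"dz":0,"spin":-0.02}]' 60
python3 snap.py 3 wrist
```

```text
time: 2.13
tool_pos: [459.0, 230.2, 102.0]
tcp_rot: [1.475, 1.569, 0.375]
contact_force: [-0.3, -0.1, 0.0]
grip_width: 55.4
t 2.13 tcp [459.  230.2 102. ] jaw yaw 27.0 z yaw -63.0 F [-0.3 -0.1  0. ] w 55.4 q [ 0.32  0.41  1.68  0.    1.05 -0.16]
```

View pics/wrist3.png

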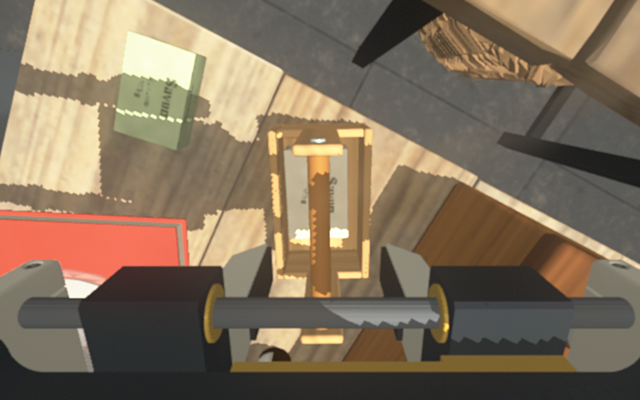

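```bash
python3 - <<'E'
from h import *
w=P(pickle.load(open("wc3.pkl","rb")))
u=np.array([np.cos(np.radians(117)),np.sin(np.radians(117)),0]);m=np.array([459,230.,127])
for s in (60,-60): print(s,proj(w,m+s*u).round(1))
E
python3 -m crank '[{"dx":0,"dy":0,"dz":0,"spin":0},{"dx":0,"dy":0,"dz":0,"spin":0},{"dx":0,"dy":0,"dz":0,"spin":0},{"dx":0,"dy":0,"dz":0,"spin":0},{"dx":0,"dy":0,"dz":0,"spin":0},{"dx":0,"dy":0,"dz":0,"spin":0},{"dx":0,"dy":0,"dz":0,"spin":0},{"dx":0,"dy":0,"dz":0,"spin":0}]' 0
```

```text
60 [323.4 142.1]
-60 [323.8 342.7]
time: 2.85
tool_pos: [458.4, 229.5, 100.7]
tcp_rot: [2.653, 1.571, 1.552]
contact_force: [0.7, 0.5, -0.7]
grip_width: 6.3
```

Width 6.3 is less than the 12 mm bar, so I'm taking a look.

```bash
python3 snap.py 4 wrist scene; python3 - <<'E'
from h import *
f=cv2.imread("pics/scene4.png"); crop(f,(180,110,300,250),4,"pics/s4c.png")
E
```

```text
t 2.85 tcp [458.4 229.5 100.7] jaw yaw 26.9 z yaw -63.1 F [ 0.7  0.5 -0.7] w 6.3 q [ 0.31  0.41  1.69  0.    1.05 -0.16]
```

View pics/wrist4.png

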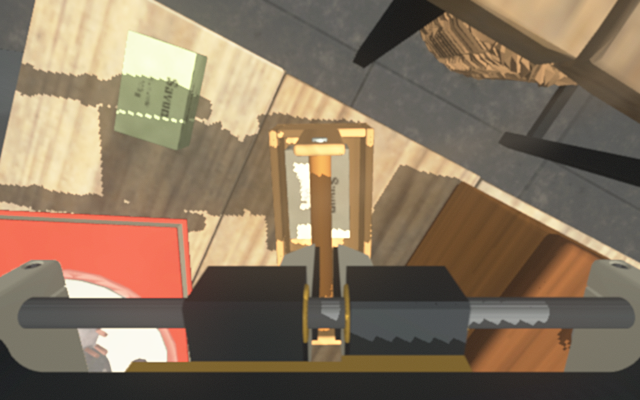

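View pics/s4c.png

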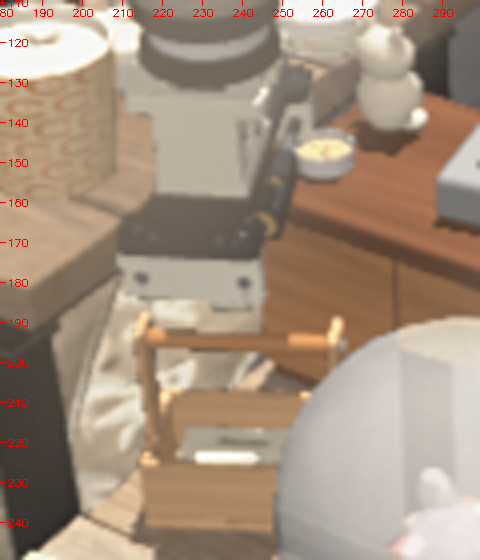

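```bash
python3 -m crank '[{"dx":0,"dy":0,"dz":0,"spin":0},{"dx":0,"dy":0,"dz":0,"spin":0},{"dx":-0.3,"dy":0,"dz":0,"spin":0},{"dx":-0.8,"dy":0,"dz":0,"spin":0},{"dx":-1.5,"dy":0,"dz":0,"spin":0},{"dx":-2,"dy":0,"dz":0,"spin":0},{"dx":-2,"dy":0,"dz":0,"spin":0}]' 0
python3 snap.py 5 wrist scene; python3 - <<'E'
from h import *
f=cv2.imread("pics/scene5.png"); crop(f,(200,160,290,250),6,"pics/s5c.png")
E
```

```text
time: 3.53
tool_pos: [459.3, 229.8, 122.3]
tcp_rot: [1.436, 1.568, 0.336]
contact_force: [0.6, 0.7, 0.0]
grip_width: 0.2
t 3.53 tcp [459.3 229.8 122.3] jaw yaw 26.9 z yaw -63.1 F [0.6 0.7 0. ] w 0.2 q [ 0.31  0.38  1.66  0.    1.1  -0.16]
```

View pics/s5c.png

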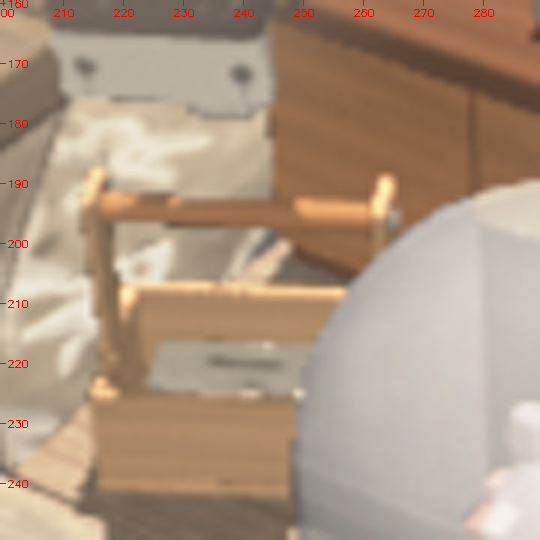

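View pics/wrist5.png

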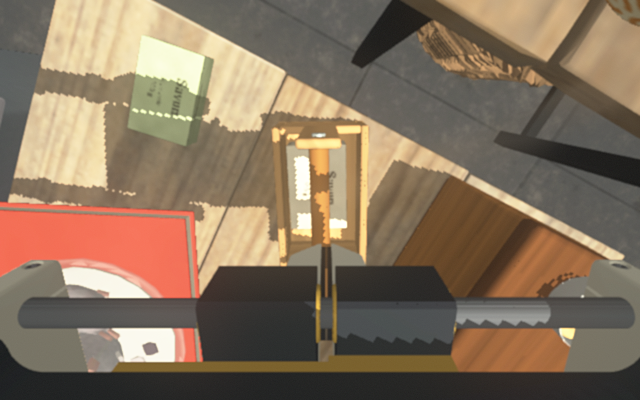

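The gripper shut on nothing, with the bar apparently below the fingers. I'll compare the TCP projection with the visible gripper.

```bash
python3 - <<'E'
from h import *
f=cv2.imread("pics/scene0.png"); crop(f,(20,100,140,220),5,"pics/s0g.png")
for n,T in [("0",(222.3,475.1,188)),("2",(459.3,230.4,188.6)),("4",(458.4,229.5,100.7)),("5",(459.3,229.8,122.3))]:
    print(n,proj(PS,np.array(T)).round(1),"graspup",proj(PS,np.array(T)+[0,0,66]).round(1),proj(PT,np.array(T)).round(1))
f=cv2.imread("pics/scene5.png"); crop(f,(190,100,290,220),5,"pics/s5g.png")
E
```

```text
0 [ 75.1 187.8] graspup [ 65.7 161.5] [134.4 328.1]
2 [236.4 168.4] graspup [233.9 143.2] [241.2 221.4]
4 [239.5 199.5] graspup [237.3 176.7] [247.1 221.3]
5 [239. 192.] graspup [236.6 168.6] [245.7 221.1]
```

View pics/s0g.png

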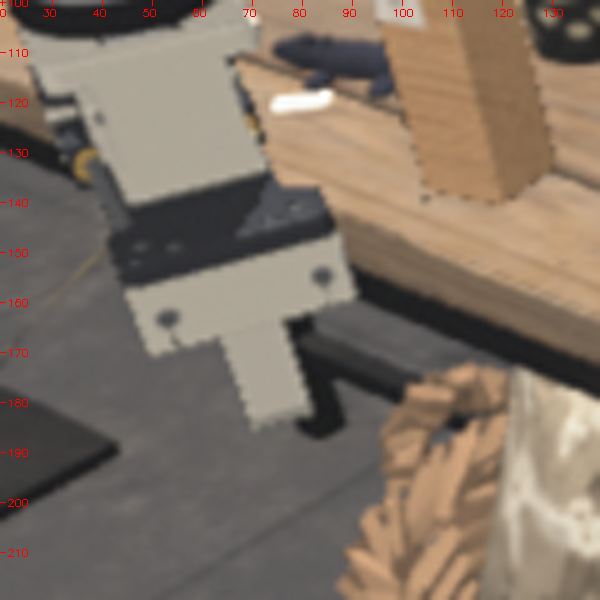

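View pics/s5g.png

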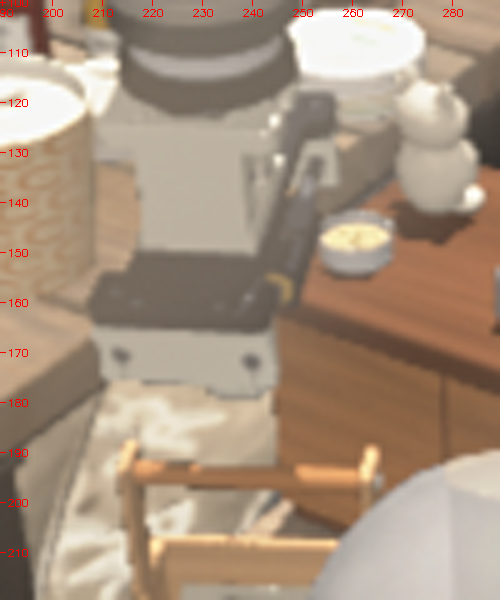

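```bash
python3 - <<'E'
from h import *
a=[]
for n in ("3" if False else "2","4","5"):
    f=cv2.imread(f"pics/scene{n}.png")[150:230,205:275]; a.append(cv2.resize(f,None,fx=3.7,fy=3.7,interpolation=cv2.INTER_NEAREST))
g=np.hstack(a); g=np.clip(g.astype(float)*1.1,0,255).astype(np.uint8); cv2.imwrite("pics/cmp.png",g); print(g.shape)
a=[cv2.imread(f"pics/wrist{n}.png")[120:370,230:420] for n in "345"]
cv2.imwrite("pics/cmpw.png",cv2.resize(np.hstack(a),None,fx=1.4,fy=1.4))
E
```

```text
(296, 777, 3)
```

View pics/cmp.png

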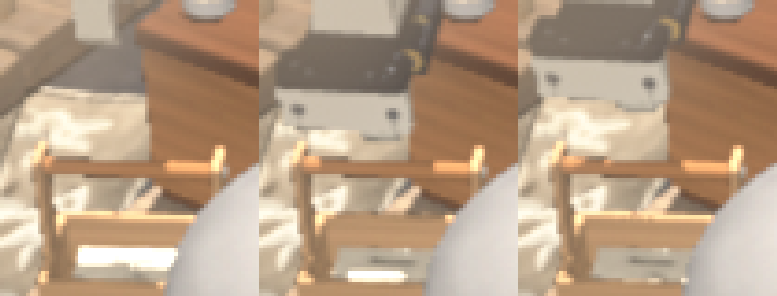

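View pics/cmpw.png

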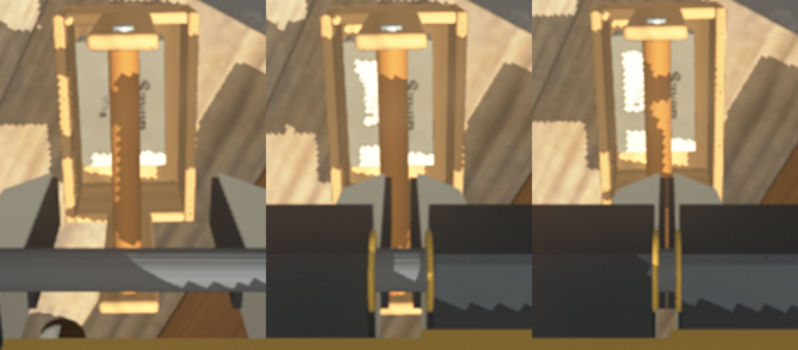

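```bash
python3 - <<'E'
from h import *
T=np.array((222.3,475.1,188));y=np.array([.424,.906,0]);z=np.array([.906,-.424,0]);U=np.array([0,0,1])
for j in (-46,-55,-65):
  for d in (0,20,40,45,66,90): print(j,d,proj(PS,T+j*y+d*U).round(1))
print("far",[proj(PS,T+46*y+d*U).round(1) for d in (0,20,45)])
w=P(pickle.load(open("wc1.pkl","rb")))
for j in (46,):
  for d in (0,20,30,40,50,66): print("wrist",d,[proj(w,T+s*j*y+d*U+zz*z).round(0) for s in(-1,1) for zz in (-9.5,9.5)])
f=cv2.imread("pics/wrist0.png"); crop(f,(150,220,500,400),2.2,"pics/w0c.png")
E
```

```text
-46 0 [ 80.5 198.7]
-46 20 [ 77.7 190.9]
-46 40 [ 74.9 182.8]
-46 45 [ 74.2 180.8]
-46 66 [ 71.1 172.1]
-46 90 [ 67.5 161.9]
-55 0 [ 81.6 200.9]
-55 20 [ 78.8 193.1]
-55 40 [ 76. 185.]
-55 45 [ 75.3 183. ]
-55 66 [ 72.2 174.3]
-55 90 [ 68.6 164. ]
-65 0 [ 82.8 203.4]
-65 20 [ 80.1 195.6]
-65 40 [ 77.2 187.5]
-65 45 [ 76.5 185.4]
-65 66 [ 73.4 176.7]
-65 90 [ 69.8 166.4]
far [array([ 69.9, 177.4]), array([ 67.2, 169.8]), array([ 63.7, 160. ])]
wrist 0 [array([248., 218.]), array([250., 247.]), array([399., 218.]), array([397., 247.])]
wrist 20 [array([241., 231.]), array([243., 261.]), array([406., 231.]), array([404., 262.])]
wrist 30 [array([236., 238.]), array([239., 270.]), array([411., 238.]), array([408., 270.])]
wrist 40 [array([231., 246.]), array([234., 280.]), array([415., 246.]), array([412., 280.])]
wrist 50 [array([226., 255.]), array([229., 290.]), array([421., 255.]), array([417., 290.])]
wrist 66 [array([215., 271.]), array([219., 310.]), array([430., 272.]), array([426., 310.])]
```

View pics/w0c.png

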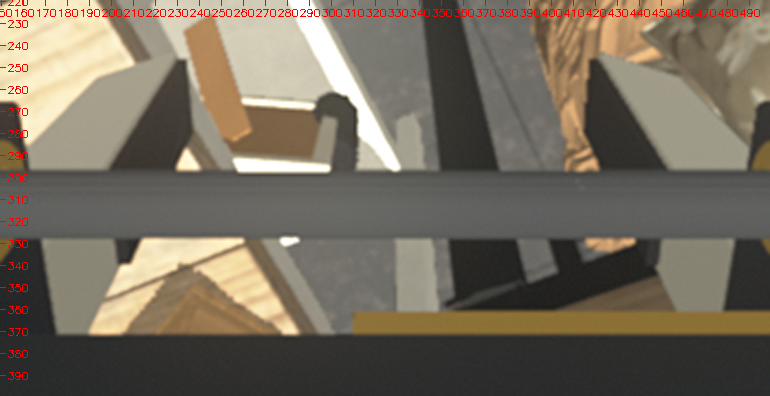

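Finding: in both wrist and scene views the visible fingertips sit ~42 mm behind the reported TCP (wrist tip corners at (236,247)/(420,247), scene tip at (75,184)). So the fingers are effectively shorter than stated. I'll reopen and go ~62 mm lower.

```bash
python3 -m crank '[{"dx":0,"dy":0,"dz":0,"spin":0},{"dx":0,"dy":0,"dz":0,"spin":0},{"dx":0,"dy":0,"dz":0,"spin":0},{"dx":0,"dy":0,"dz":0,"spin":0},{"dx":0,"dy":0,"dz":0,"spin":0},{"dx":0,"dy":0,"dz":0,"spin":0},{"dx":0,"dy":0,"dz":0,"spin":0},{"dx":1,"dy":0,"dz":0,"spin":0},{"dx":2.5,"dy":0,"dz":0,"spin":0},{"dx":4,"dy":0,"dz":0,"spin":0},{"dx":5,"dy":0,"dz":0,"spin":0},{"dx":5.3,"dy":0,"dz":0,"spin":0},{"dx":5.3,"dy":0,"dz":0,"spin":0}]' 50
python3 snap.py 6 wrist scene; python3 - <<'E'
from h import *
f=cv2.imread("pics/scene6.png"); crop(f,(200,140,290,240),6,"pics/s6c.png")
E
```

```text
time: 4.72
tool_pos: [457.7, 229.3, 66.7]
tcp_rot: [-1.753, 1.569, -2.854]
contact_force: [0.8, 0.9, 1.4]
grip_width: 45.8
t 4.72 tcp [457.7 229.3  66.7] jaw yaw 26.9 z yaw -63.1 F [0.8 0.9 1.4] w 45.8 q [ 0.31  0.45  1.73  0.    0.96 -0.16]
```

View pics/s6c.png

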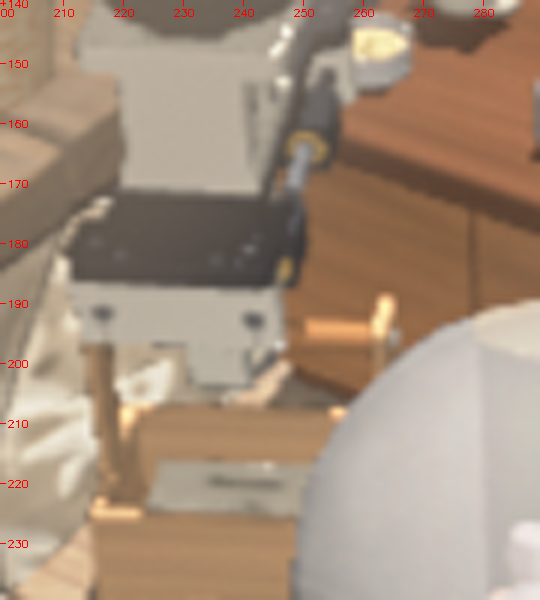

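View pics/wrist6.png

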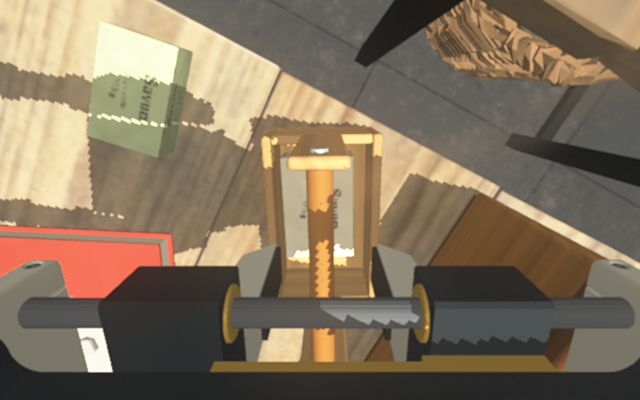

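```bash
python3 -m crank '[{"dx":0.3,"dy":0,"dz":0,"spin":0},{"dx":0.45,"dy":0,"dz":0,"spin":0},{"dx":0.45,"dy":0,"dz":0,"spin":0},{"dx":0.45,"dy":0,"dz":0,"spin":0},{"dx":0.45,"dy":0,"dz":0,"spin":0},{"dx":0.45,"dy":0,"dz":0,"spin":0},{"dx":0.45,"dy":0,"dz":0,"spin":0},{"dx":0.45,"dy":0,"dz":0,"spin":0},{"dx":0.45,"dy":0,"dz":0,"spin":0}]' 0
```

```text
time: 5.57
tool_pos: [458.2, 229.5, 63.3]
tcp_rot: [-2.154, 1.571, 3.028]
contact_force: [-2.1, -0.6, 1.2]
grip_width: 10.9
```

```bash
python3 -m crank '[{"dx":0,"dy":0,"dz":0,"spin":0},{"dx":0,"dy":0,"dz":0,"spin":0},{"dx":-0.3,"dy":0,"dz":0,"spin":0},{"dx":-1,"dy":0,"dz":0,"spin":0},{"dx":-2,"dy":0,"dz":0,"spin":0},{"dx":-2.8,"dy":0,"dz":0,"spin":0},{"dx":-3,"dy":0,"dz":0,"spin":0}]' 0
python3 snap.py 7 wrist scene; python3 - <<'E'
from h import *
f=cv2.imread("pics/scene7.png"); crop(f,(190,120,290,250),4.5,"pics/s7c.png")
E
```

```text
time: 6.15
tool_pos: [459.6, 229.9, 95.3]
tcp_rot: [1.436, 1.567, 0.335]
contact_force: [0.4, 0.3, -2.8]
grip_width: 10.7
t 6.15 tcp [459.6 229.9  95.3] jaw yaw 26.9 z yaw -63.1 F [ 0.4  0.3 -2.8] w 10.7 q [ 0.31  0.42  1.69  0.    1.03 -0.16]
```

View pics/s7c.png

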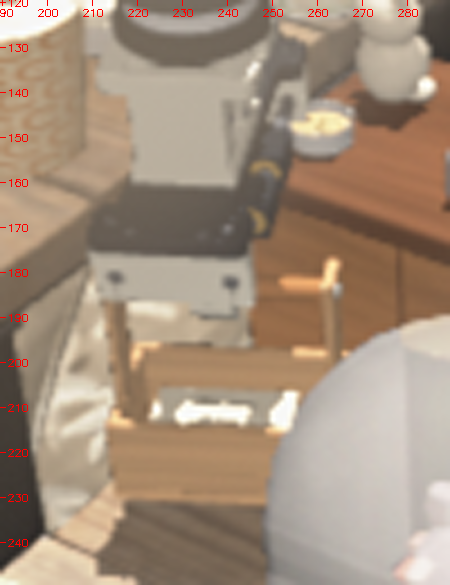

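View pics/wrist7.png

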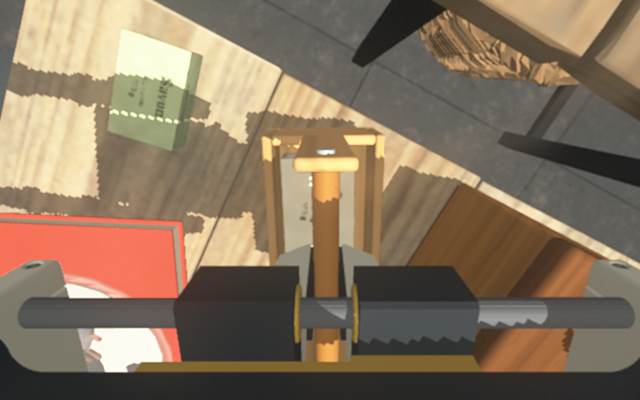

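Trug is lifted level: 2.8 N, soap inside, seen at about (240,205) in the wrist crop. Carrying it high past the dome's far side.

```bash
python3 -m crank '[{"dx":-1.5,"dy":0,"dz":0,"spin":0},{"dx":-4,"dy":0,"dz":0,"spin":0},{"dx":-7,"dy":0,"dz":0,"spin":0},{"dx":-10,"dy":-0.3,"dz":1,"spin":0.03},{"dx":-12,"dy":-0.9,"dz":2.8,"spin":0.08},{"dx":-12.7,"dy":-1.7,"dz":5,"spin":0.14},{"dx":-12.7,"dy":-2.6,"dz":7.5,"spin":0.21},{"dx":-12.7,"dy":-3.5,"dz":10,"spin":0.28},{"dx":-12.7,"dy":-4.4,"dz":12.6,"spin":0.35},{"dx":-12.7,"dy":-5.2,"dz":15.2,"spin":0.42},{"dx":-12.7,"dy":-6.4,"dz":17.8,"spin":0.49},{"dx":-12.7,"dy":-7.7,"dz":20.4,"spin":0.55},{"dx":-12.7,"dy":-9,"dz":22.8,"spin":0.58},{"dx":-12.7,"dy":-10,"dz":24.5,"spin":0.59},{"dx":-12.7,"dy":-10.4,"dz":25.3,"spin":0.59},{"dx":-12.7,"dy":-10.4,"dz":25.3,"spin":0.59}]' 0
python3 snap.py 8 top scene
```

```text
time: 7.58
tool_pos: [480.1, -44.7, 219.9]
tcp_rot: [-1.17, 1.57, -2.863]
contact_force: [0.2, 0.1, -2.8]
grip_width: 10.5
t 7.58 tcp [480.1 -44.7 219.9] jaw yaw -7.0 z yaw -97.0 F [ 0.2  0.1 -2.8] w 10.5 q [-0.25  0.24  1.58 -0.    1.32 -0.13]
```

View pics/scene8.png

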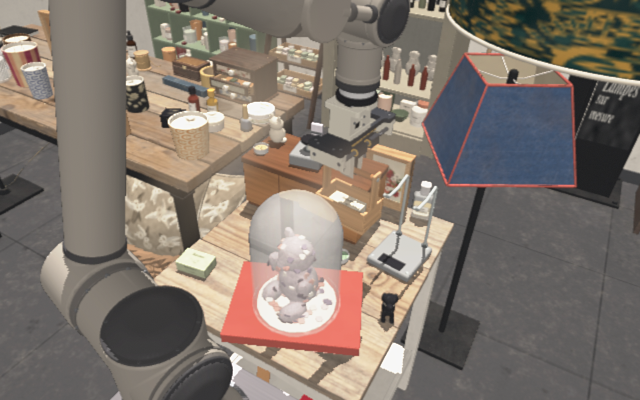

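View pics/top8.png

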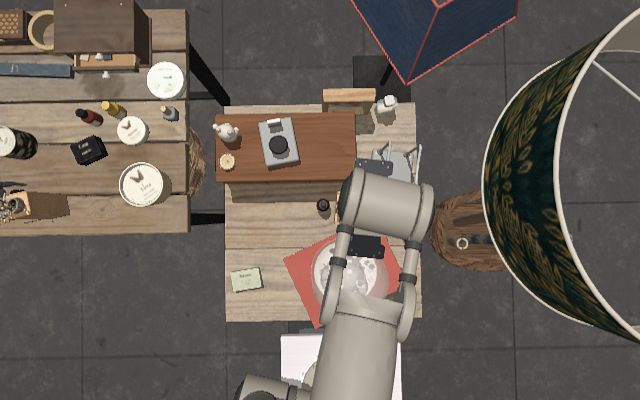

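```bash
python3 - <<'E'
from h import *
t=cv2.imread("pics/top8.png");s=cv2.imread("pics/scene8.png")
crop(t,(330,150,530,300),3.6,"pics/t8c.png"); crop(s,(300,0,520,120),3.6,"pics/s8c.png")
E
```

```text
(no output)
```

View pics/t8c.png

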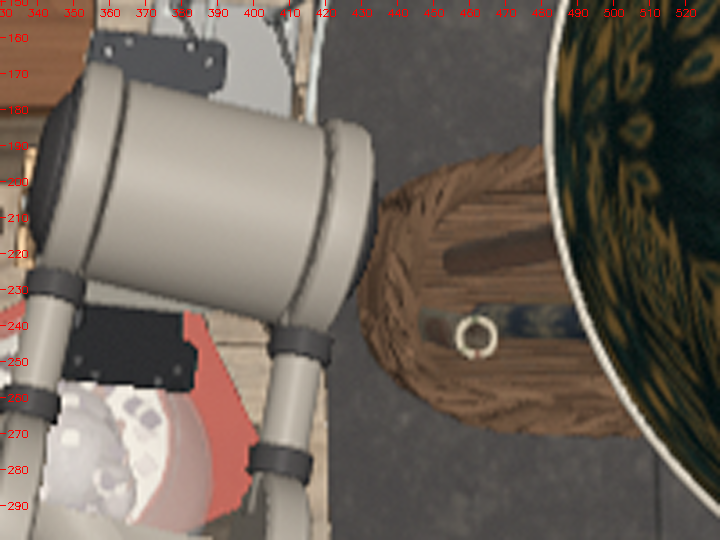

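View pics/s8c.png

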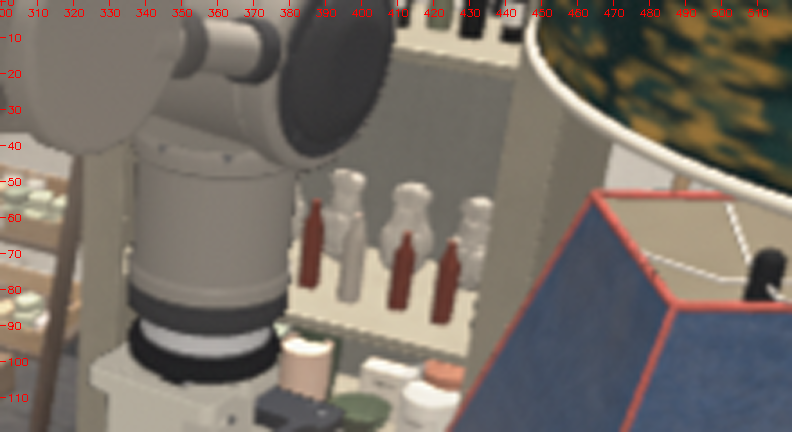

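```bash
python3 - <<'E'
from h import *
from scipy.optimize import least_squares
X,e=tri([PT,PS],[np.array((431.,207)),np.array((392.,16))]);print("wrist cap",X.round(),e)
sp=[(447,15),(455,26),(465,33),(480,44),(500,53),(515,58)]
tp=[(490,150),(484.5,190),(485,200),(491,225),(502,250),(519,280),(531,294)]
def f(p):
    cx,cy,r,z=p;res=[]
    for P_,us in((PS,sp),(PT,tp)):
        for u in us:
            xy=atz(P_,u,z);res.append(np.hypot(*(xy-[cx,cy]))-r)
    return res
r=least_squares(f,[530,-420,220,600]);print(r.x.round(),np.round(r.fun,1))
E
```

```text
wrist cap [ 475. -105.  576.] 5.283884890464435
[ 499. -390.  206.  603.] [ 3.2  0.7 -1.9  1.5  0.9 -1.2 -0.4  0.6  0.7 -1.3 -3.3 -0.3  0.9]
```

Lampshade rim fit: centre (499,-390), r 206, z 603. Wrist cap face is ~60 mm right of the TCP and its top about 411 above it. So I'll descend before going fully right.

```bash
python3 -m crank '[{"dx":0,"dy":0.1,"dz":1,"spin":0},{"dx":0,"dy":0.3,"dz":2.8,"spin":0},{"dx":0,"dy":0.5,"dz":4.5,"spin":0},{"dx":0.6,"dy":0.55,"dz":5.4,"spin":0},{"dx":1.6,"dy":0.58,"dz":6,"spin":0},{"dx":2.6,"dy":0.6,"dz":6.4,"spin":0},{"dx":3.4,"dy":0.65,"dz":6.9,"spin":0},{"dx":4.2,"dy":0.7,"dz":7.5,"spin":0},{"dx":5,"dy":0.75,"dz":8.1,"spin":0},{"dx":5.4,"dy":0.77,"dz":8.4,"spin":0},{"dx":5.5,"dy":0.77,"dz":8.4,"spin":0},{"dx":5.5,"dy":0.77,"dz":8.4,"spin":0}]' 0
python3 snap.py 9 top scene wrist; python3 - <<'E'
from h import *
s=cv2.imread("pics/scene9.png"); crop(s,(330,120,460,260),4,"pics/s9c.png")
E
```

```text
time: 8.68
tool_pos: [477.7, -127.5, 164.9]
tcp_rot: [-2.389, 1.57, 2.202]
contact_force: [-0.0, -0.1, -2.9]
grip_width: 10.9
t 8.68 tcp [ 477.7 -127.5  164.9] jaw yaw -6.9 z yaw -96.9 F [-0.  -0.1 -2.9] w 10.9 q [-0.42  0.31  1.64  0.    1.19 -0.3 ]
```

View pics/s9c.png

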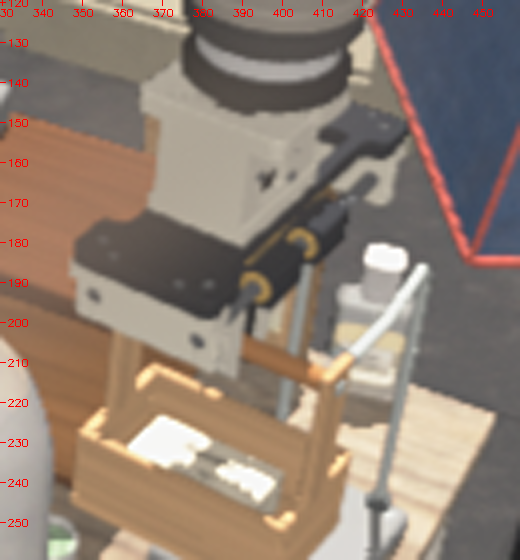

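View pics/wrist9.png

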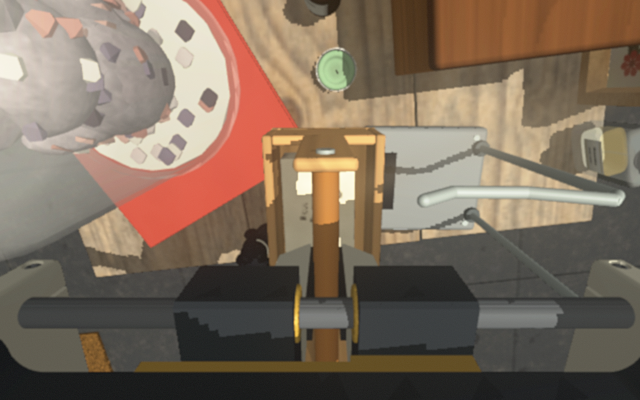

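View pics/top9.png

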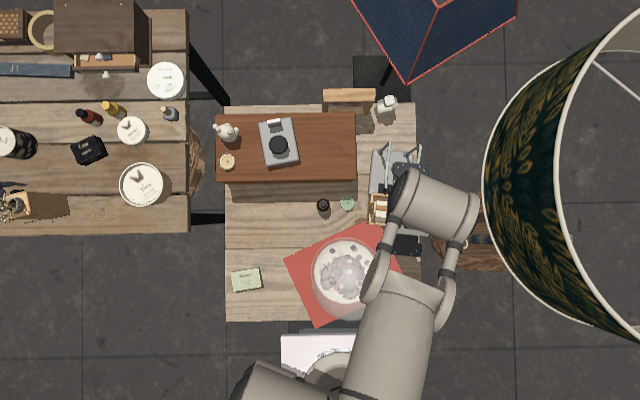

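View pics/scene9.png

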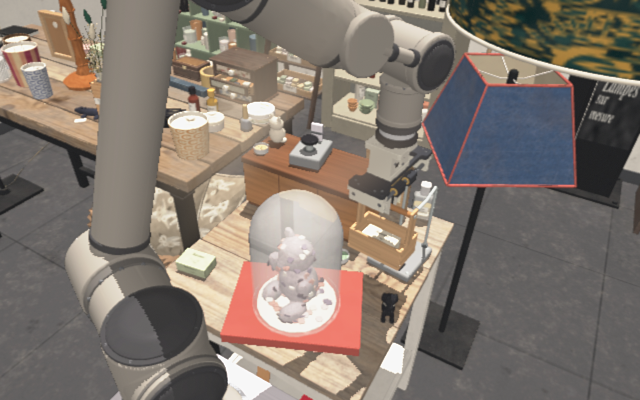

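```bash
python3 - <<'E'
from h import *
w=P(pickle.load(open("wc9.pkl","rb")))
print(proj(w,np.array([530.9,-100.9,198.6])),proj(w,np.array([635.2,-112,192])))
print("blue",tri([PT,PS],[np.array((405.,84)),np.array((467.,186))]),tri([PT,PS],[np.array((405.,84)),np.array((425.,125))]))
# tip L 3-view
print(tri([PT,PS,w],[np.array((385.3,187.5)),np.array((384.5,194.5)),np.array((425.,200))]))
# bar ends in wrist9: uprights tops far
T=sensors.get_obs()["tool_pos"]; jy=np.array([.993,-.12,0]); jz=np.array([-.12,-.993,0])
for o in (-3,0,3): print(o,[proj(w,T+[0,0,52.5+12]+(o+s)*jz).round(1) for s in (-60,-54)])
f=cv2.imread("pics/wrist9.png"); crop(f,(400,170,500,230),7,"pics/w9c.png")
E
```

```text
[423.92022366 200.50299182] [624.92734067 194.08874172]
blue (array([ 808.51279573, -196.58325027,   81.97164316]), np.float64(9.957352188261495)) (array([ 740.68189389, -121.7203883 ,  273.55848084]), np.float64(7.655384784089165))
(array([ 531.55531755, -100.89620351,  198.00202158]), np.float64(0.5644555986261821))
-3 [array([324.5, 148.9]), array([324.5, 164.4])]
0 [array([324.5, 156.7]), array([324.5, 172. ])]
3 [array([324.5, 164.4]), array([324.5, 179.4])]
```

View pics/w9c.png

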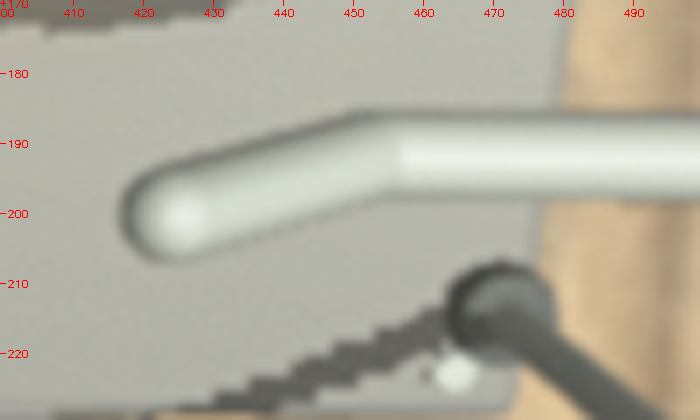

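Wrist projections of the hook tip match within 1–2 px (tip at (425,200)), and the trug is centred on the bar. Advancing over the hook.

```bash
python3 -m crank '[{"dx":0,"dy":0.6,"dz":0,"spin":0},{"dx":0,"dy":1.8,"dz":0,"spin":0},{"dx":0,"dy":3.2,"dz":0.05,"spin":0},{"dx":0,"dy":4.6,"dz":0.05,"spin":0},{"dx":0,"dy":6,"dz":0.1,"spin":0},{"dx":0,"dy":7.4,"dz":0.1,"spin":0},{"dx":0,"dy":8.6,"dz":0.1,"spin":0},{"dx":0,"dy":9.3,"dz":0.1,"spin":0},{"dx":0,"dy":9.5,"dz":0.1,"spin":0},{"dx":0,"dy":9.5,"dz":0.1,"spin":0},{"dx":0,"dy":9.5,"dz":0.1,"spin":0}]' 0
python3 snap.py 10 scene wrist; python3 - <<'E'
from h import *
s=cv2.imread("pics/scene10.png"); crop(s,(350,120,480,260),4,"pics/s10c.png")
E
```

```text
time: 9.75
tool_pos: [571.6, -139.7, 165.1]
tcp_rot: [-1.859, 1.57, 2.733]
contact_force: [0.1, 1.0, -2.2]
grip_width: 10.9
t 9.75 tcp [ 571.6 -139.7  165.1] jaw yaw -6.9 z yaw -96.9 F [ 0.1  1.  -2.2] w 10.9 q [-0.37  0.48  1.38  0.    1.29 -0.25]
```

View pics/s10c.png

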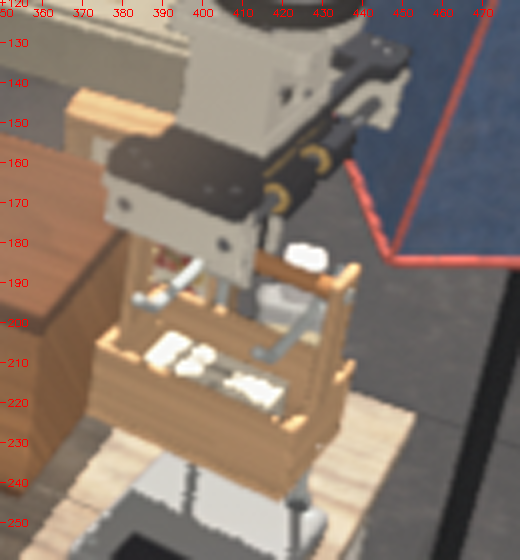

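View pics/wrist10.png

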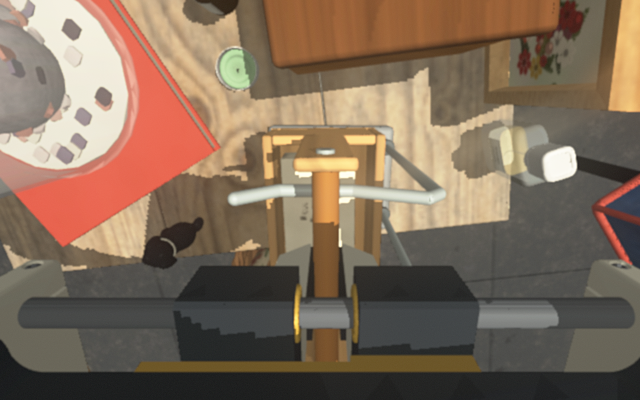

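```bash
python3 -m crank '[{"dx":0.3,"dy":0,"dz":0,"spin":0},{"dx":0.9,"dy":0,"dz":0,"spin":0},{"dx":1.5,"dy":0,"dz":0,"spin":0},{"dx":2,"dy":0,"dz":0,"spin":0},{"dx":2.3,"dy":0,"dz":0,"spin":0},{"dx":2.45,"dy":0,"dz":0,"spin":0},{"dx":2.55,"dy":0,"dz":0,"spin":0},{"dx":2.55,"dy":0,"dz":0,"spin":0},{"dx":2.55,"dy":0,"dz":0,"spin":0}]' 0
```

```text
time: 10.6
tool_pos: [572.2, -139.9, 139.9]
tcp_rot: [1.52, 1.57, -0.17]
contact_force: [0.6, 0.1, -3.4]
grip_width: 11.1
```

```bash
python3 -m crank '[{"dx":0.1,"dy":0,"dz":0,"spin":0},{"dx":0.2,"dy":0,"dz":0,"spin":0},{"dx":0.2,"dy":0,"dz":0,"spin":0},{"dx":0.2,"dy":0,"dz":0,"spin":0}]' 0
python3 snap.py 11 scene wrist; python3 - <<'E'
from h import *
s=cv2.imread("pics/scene11.png"); crop(s,(350,120,480,260),4,"pics/s11c.png")
E
```

```text
time: 10.93
tool_pos: [572.4, -140.0, 138.7]
tcp_rot: [1.342, 1.569, -0.348]
contact_force: [-1.6, 0.9, 5.2]
grip_width: 10.5
t 10.93 tcp [ 572.4 -140.   138.7] jaw yaw -6.9 z yaw -96.9 F [-1.6  0.9  5.2] w 10.5 q [-0.37  0.5   1.42  0.    1.22 -0.25]
```

View pics/s11c.png

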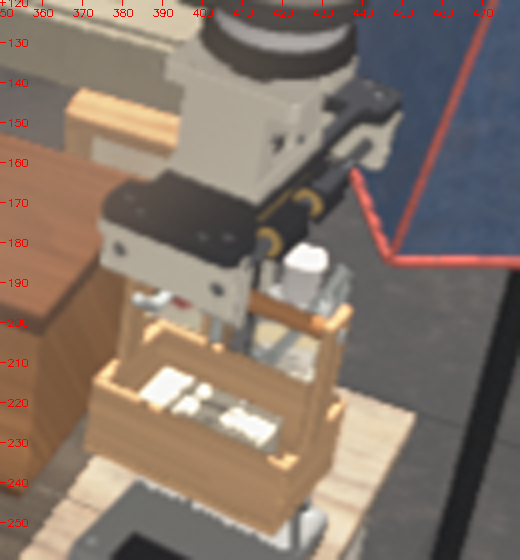

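View pics/wrist11.png

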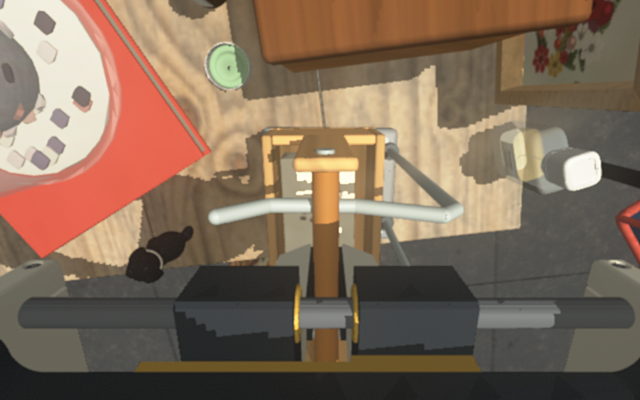

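Bar contacts both wires (force went from −3 to +5 N). Releasing.

```bash
python3 -m crank '[{"dx":-0.05,"dy":0,"dz":0,"spin":0},{"dx":-0.1,"dy":0,"dz":0,"spin":0},{"dx":-0.1,"dy":0,"dz":0,"spin":0},{"dx":-0.1,"dy":0,"dz":0,"spin":0},{"dx":-0.1,"dy":0,"dz":0,"spin":0},{"dx":-0.1,"dy":0,"dz":0,"spin":0},{"dx":-0.1,"dy":0,"dz":0,"spin":0},{"dx":-0.1,"dy":0,"dz":0,"spin":0}]' 45
python3 snap.py 12 scene wrist; python3 - <<'E'
from h import *
s=cv2.imread("pics/scene12.png"); crop(s,(350,120,480,260),4,"pics/s12c.png")
E
```

```text
time: 11.7
tool_pos: [572.0, -139.9, 138.6]
tcp_rot: [-2.69, 1.571, 1.903]
contact_force: [-0.5, 0.6, 1.0]
grip_width: 41.2
t 11.7 tcp [ 572.  -139.9  138.6] jaw yaw -6.9 z yaw -96.9 F [-0.5  0.6  1. ] w 41.2 q [-0.37  0.5   1.42  0.    1.22 -0.25]
```

View pics/s12c.png

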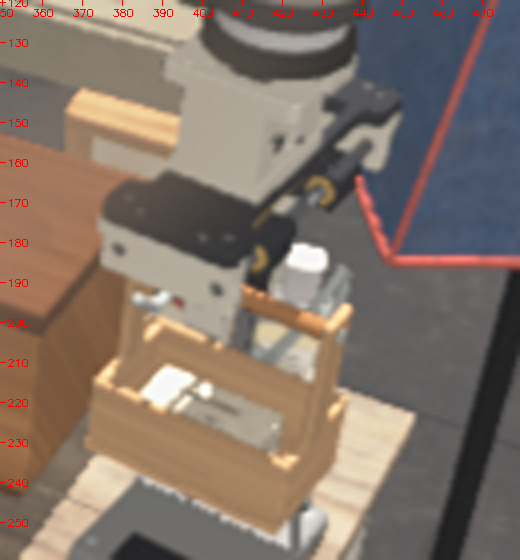

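View pics/wrist12.png

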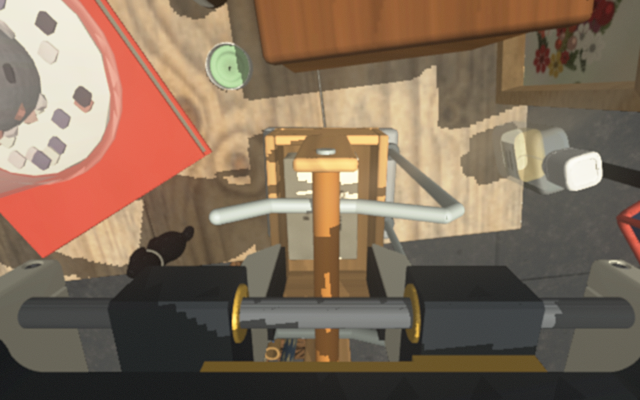

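```bash
python3 -m crank '[{"dx":-0.3,"dy":0,"dz":0,"spin":0},{"dx":-1,"dy":0,"dz":0,"spin":0},{"dx":-2,"dy":0,"dz":0,"spin":0},{"dx":-3,"dy":0,"dz":0,"spin":0},{"dx":-3.8,"dy":0,"dz":0,"spin":0},{"dx":-4,"dy":0,"dz":0,"spin":0},{"dx":-4.1,"dy":0,"dz":-1,"spin":0},{"dx":-4.4,"dy":0,"dz":-3,"spin":0},{"dx":-5,"dy":0,"dz":-5.5,"spin":0},{"dx":-6,"dy":0.2,"dz":-8.5,"spin":0},{"dx":-7,"dy":0.6,"dz":-11.5,"spin":0},{"dx":-7.6,"dy":1.2,"dz":-14.5,"spin":0},{"dx":-7.6,"dy":1.9,"dz":-17.5,"spin":0},{"dx":-7.6,"dy":2.6,"dz":-20.5,"spin":0},{"dx":-7.6,"dy":3,"dz":-22.6,"spin":0},{"dx":-7.6,"dy":3.27,"dz":-23.7,"spin":0},{"dx":-7.6,"dy":3.27,"dz":-23.7,"spin":0},{"dx":-7.6,"dy":3.27,"dz":-23.7,"spin":0}]' 45
python3 snap.py 13 scene wrist top
```

```text
time: 13.3
tool_pos: [632.4, 91.5, 214.2]
tcp_rot: [-1.0, 1.57, -2.69]
contact_force: [-0.2, -0.8, 1.0]
grip_width: 41.2
t 13.3 tcp [632.4  91.5 214.2] jaw yaw -6.8 z yaw -96.8 F [-0.2 -0.8  1. ] w 41.2 q [ 0.02  0.54  1.13 -0.    1.47  0.14]
```

View pics/scene13.png

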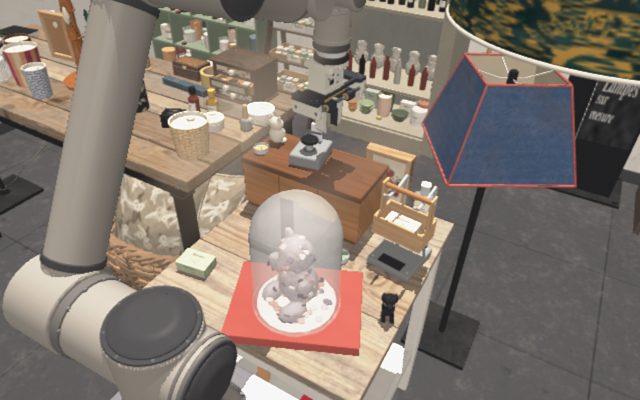

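View pics/wrist13.png

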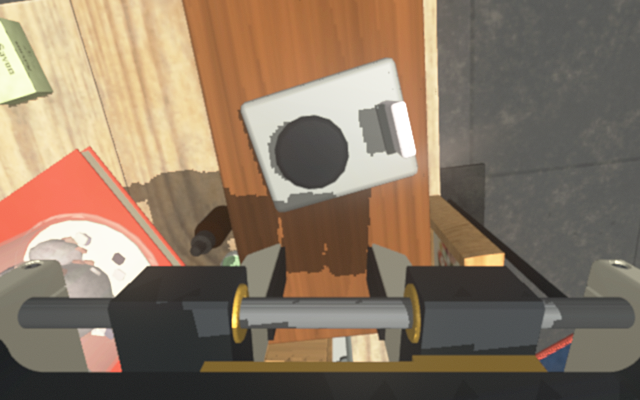

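View pics/top13.png

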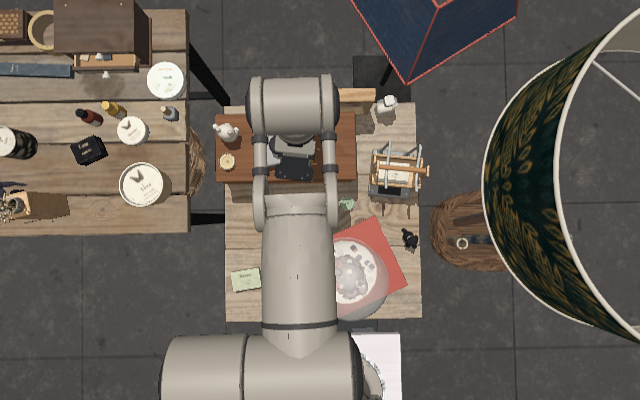

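The trug hangs free on the scale (scene (405,215)). The cap is at wrist (312,151). Refining the key from three views.

```bash
python3 - <<'E'
from h import *
w=P(pickle.load(open("wc13.pkl","rb")))
f=cv2.imread("pics/wrist13.png"); g=cv2.cvtColor(f,cv2.COLOR_BGR2GRAY)
m=(g<75).astype(np.uint8)[100:200,260:360]
n,l,st,ce=cv2.connectedComponentsWithStats(m); k=1+np.argmax(st[1:,4]); c=ce[k]+[260,100]; print(c,st[k])
for Ps,us in [([PT,w],[(277.8,143.5),c]),([PT,PS,w],[(277.8,143.5),(309,137.5),c])]:
    print(tri(Ps,[np.array(u,float) for u in us]))
print(atz(w,c,212),atz(PT,(277.8,143.5),212))
E
```

```text
[304.82313725 159.41921569] [  15   17   72   71 2550]
(array([628.34119624, 142.50474389, 230.91257189]), np.float64(0.8457071159829752))
(array([627.31996654, 140.10312942, 216.35378564]), np.float64(2.247714958820069))
[626.64427563 139.28285284] [633.08394651 142.25087046]
```

```bash
python3 - <<'E'
from h import *
w=P(pickle.load(open("wc13.pkl","rb")))
c=(311.5,151.5)
for Ps,us in [([PT,w],[(277.8,143.5),c]),([PT,PS,w],[(277.8,143.5),(309,137.5),c])]:
    print(tri(Ps,[np.array(u,float) for u in us]))
print(atz(w,c,212),atz(PT,(277.8,143.5),212))
f=cv2.imread("pics/wrist13.png"); crop(f,(230,50,430,220),4,"pics/w13c.png")
E
```

```text
(array([631.30969012, 143.54673064, 213.4384941 ]), np.float64(0.6985399350053285))
(array([631.25485153, 143.19713158, 211.45806394]), np.float64(0.8513318563402947))
[631.12071509 143.4154187 ] [633.08394651 142.25087046]
```

View pics/w13c.png

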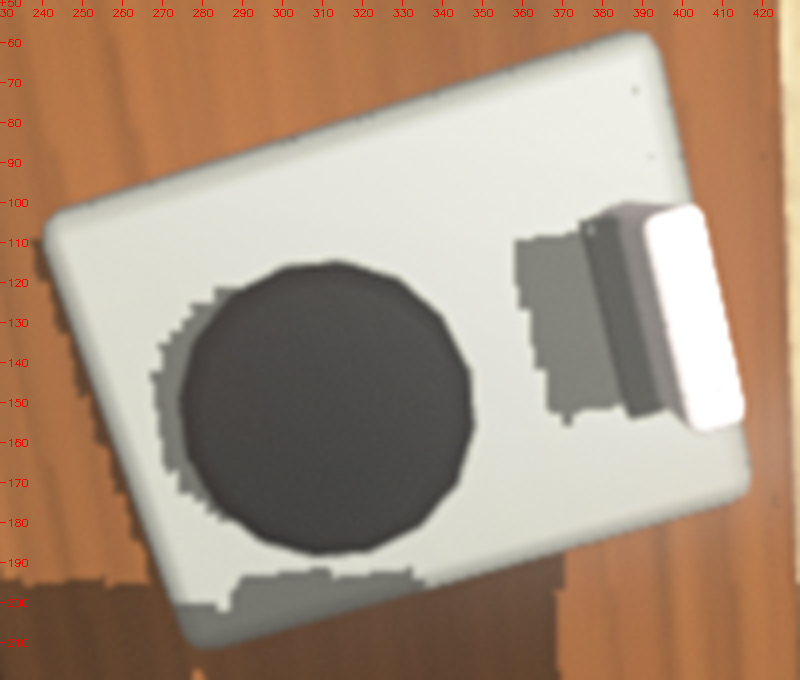

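```bash
python3 -m crank '[{"dx":0,"dy":-0.1,"dz":-1,"spin":0},{"dx":0,"dy":-0.3,"dz":-2.5,"spin":0},{"dx":0,"dy":-0.5,"dz":-4,"spin":0},{"dx":0.3,"dy":-0.66,"dz":-5,"spin":0},{"dx":0.8,"dy":-0.66,"dz":-5.11,"spin":0},{"dx":1.5,"dy":-0.66,"dz":-5.11,"spin":0},{"dx":2.2,"dy":-0.66,"dz":-5.11,"spin":0},{"dx":2.7,"dy":-0.66,"dz":-5.11,"spin":0},{"dx":2.9,"dy":-0.66,"dz":-5.11,"spin":0},{"dx":2.9,"dy":-0.66,"dz":-5.11,"spin":0},{"dx":2.9,"dy":-0.66,"dz":-5.11,"spin":0}]' 0
cat > avg.py <<'E'
from h import *
import sys
a=[]
for i in range(int(sys.argv[1])):
    o=sensors.get_obs();a.append(np.r_[o["tool_pos"],o["contact_force"],o["grip_width"],o["time"]]);c=capture("scene")
print(np.mean(a,0).round(2),"sd",np.std(a,0)[:6].round(2))
if len(sys.argv)>2:
    cv2.imwrite(f"pics/scene{sys.argv[2]}.png",c["frame"]); crop(c["frame"],(275,95,345,170),8,f"pics/k{sys.argv[2]}.png")
E
python3 avg.py 8 14; python3 snap.py 14 wrist
```

```text
time: 14.37
tool_pos: [632.5, 142.6, 185.7]
tcp_rot: [-2.4, 1.571, 2.191]
contact_force: [0.2, 0.5, -0.1]
grip_width: 0.6
[ 6.3259e+02  1.4284e+02  1.8605e+02 -2.5000e-01  2.0000e-02 -2.5000e-01
  3.5000e-01  1.4540e+01] sd [0.09 0.14 0.15 0.5  0.6  0.39]
t 14.77 tcp [632.5 143.  185.9] jaw yaw -6.9 z yaw -96.9 F [-0.1 -0.7  0.3] w 0.6 q [0.1  0.58 1.15 0.   1.41 0.22]
```

View pics/k14.png

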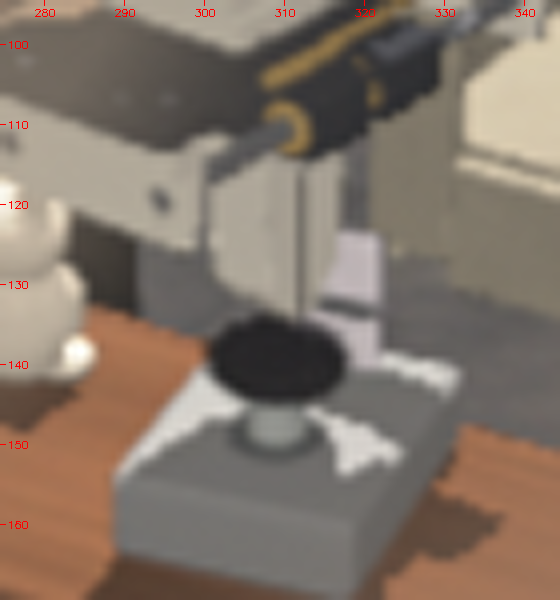

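View pics/wrist14.png

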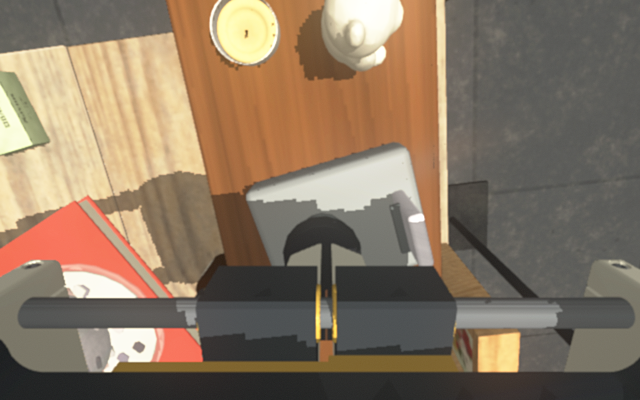

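Closed fingertips are above the cap centre (scene tip ~(309,134), cap (309,138), rib at row ~132.5). Descending in small steps to find contact.

```bash
python3 -m crank '[{"dx":0.5,"dy":0,"dz":0,"spin":0},{"dx":0.9,"dy":0,"dz":0,"spin":0},{"dx":1,"dy":0,"dz":0,"spin":0},{"dx":1,"dy":0,"dz":0,"spin":0},{"dx":1,"dy":0,"dz":0,"spin":0}]' 0; python3 avg.py 8 15
```

```text
time: 15.23
tool_pos: [632.3, 143.0, 175.5]
tcp_rot: [-1.487, 1.57, 3.105]
contact_force: [0.4, 0.4, 0.5]
grip_width: 0.4
[ 6.3246e+02  1.4305e+02  1.7582e+02  7.0000e-02 -4.0000e-02 -3.7000e-01
  4.6000e-01  1.5410e+01] sd [0.06 0.01 0.13 0.42 0.63 0.67]
```

View pics/k15.png

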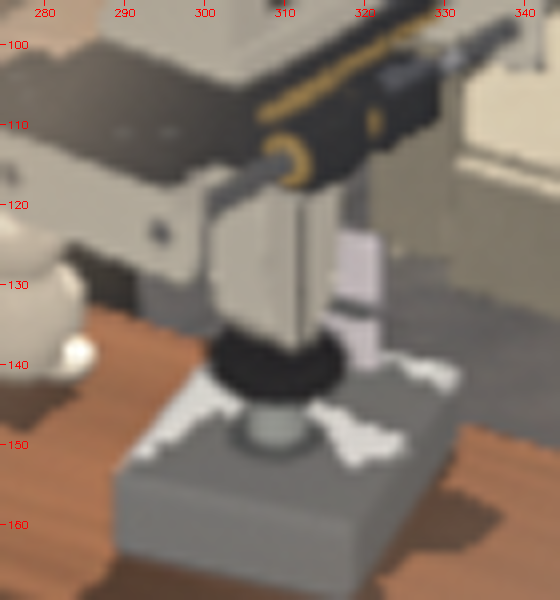

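```bash
python3 -m crank '[{"dx":0.15,"dy":0,"dz":0,"spin":0},{"dx":0.15,"dy":0,"dz":0,"spin":0},{"dx":0.15,"dy":0,"dz":0,"spin":0}]' 0|grep -E "tool|force"; python3 avg.py 5
python3 -m crank '[{"dx":0.15,"dy":0,"dz":0,"spin":0},{"dx":0.15,"dy":0,"dz":0,"spin":0},{"dx":0.15,"dy":0,"dz":0,"spin":0}]' 0|grep -E "tool|force"; python3 avg.py 5
```

```text
tool_pos: [632.5, 143.1, 174.3]
contact_force: [-0.4, -0.2, 1.2]
[6.3248e+02 1.4306e+02 1.7434e+02 1.0000e-01 1.9000e-01 1.1700e+00
 4.8000e-01 1.5980e+01] sd [0.01 0.01 0.   0.44 0.34 0.26]
tool_pos: [632.5, 143.1, 172.8]
contact_force: [0.2, 0.2, 2.7]
[6.3250e+02 1.4306e+02 1.7290e+02 2.2000e-01 3.0000e-02 2.1400e+00
 5.1000e-01 1.6480e+01] sd [0.01 0.01 0.03 0.33 0.42 0.4 ]
```

Contact at TCP z ≈ 174.1. Continuing to about 168 and checking the force slope.

```bash
python3 -m crank '[{"dx":0.2,"dy":0,"dz":0,"spin":0},{"dx":0.4,"dy":0,"dz":0,"spin":0},{"dx":0.4,"dy":0,"dz":0,"spin":0},{"dx":0.4,"dy":0,"dz":0,"spin":0}]' 0|grep -E "tool|force"; python3 avg.py 10 17
python3 -m crank '[{"dx":0.15,"dy":0,"dz":0,"spin":0},{"dx":0.3,"dy":0,"dz":0,"spin":0},{"dx":0.3,"dy":0,"dz":0,"spin":0},{"dx":0.3,"dy":0,"dz":0,"spin":0}]' 0|grep -E "tool|force"; python3 avg.py 10 18
```

```text
tool_pos: [632.5, 143.0, 168.8]
contact_force: [1.0, -0.1, 4.5]
[6.3249e+02 1.4305e+02 1.6886e+02 3.3000e-01 2.6000e-01 4.0000e+00
 4.9000e-01 1.7190e+01] sd [0.01 0.01 0.04 0.54 0.42 0.46]
tool_pos: [632.5, 143.0, 165.8]
contact_force: [0.3, 0.6, 5.4]
[6.3249e+02 1.4305e+02 1.6586e+02 5.6000e-01 1.3000e-01 5.1600e+00
 4.3000e-01 1.8020e+01] sd [0.01 0.01 0.03 0.17 0.37 0.35]
```

View pics/k18.png

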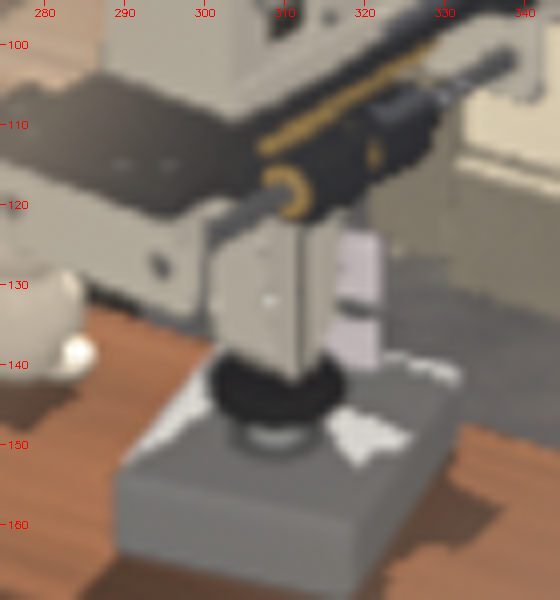

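```bash
cat > capm.py <<'E'
from h import *
import sys
r0=proj(PS,np.array([632,143,212.]))[1];print("px/10mm",proj(PS,np.array([632,143,202.]))[1]-r0)
def prof(n):
    g=cv2.cvtColor(cv2.imread(f"pics/scene{n}.png"),cv2.COLOR_BGR2GRAY).astype(np.float32)
    return g
a=prof("14")
for n in sys.argv[1:]:
    b=prof(n); out=[]
    for lab,(x0,x1,y0,y1) in {"lowL":(303,307,139,147),"low":(303,315,140,147),"lowR":(311,316,139,147)}.items():
        best=min((( np.mean((a[y0:y1,x0:x1]-cv2.remap(b,*np.meshgrid(np.arange(x0,x1,dtype=np.float32),np.arange(y0,y1,dtype=np.float32)+np.float32(d)),cv2.INTER_CUBIC))**2),d) for d in np.arange(-1,7,.05)));out.append((lab,round(best[1],2),round(float(best[0]),1)))
    # dark column: bottom edge row where gray crosses 70
    rows=[]
    for x in range(304,315):
        c=b[136:156,x]; k=np.where((c[:-1]<65)&(c[1:]>=65))[0]
        if len(k): i=k[0]; rows.append(136+i+(65-c[i])/(c[i+1]-c[i]))
    print(n,out,np.median(rows).round(2))
E
python3 capm.py 14 15 17 18
```

```text
px/10mm 3.592666119427264
14 [('lowL', np.float64(0.0), 0.0), ('low', np.float64(0.0), 0.0), ('lowR', np.float64(0.0), 0.0)] 144.43
15 [('lowL', np.float64(0.0), 45.1), ('low', np.float64(-0.05), 51.9), ('lowR', np.float64(-0.25), 138.0)] 144.46
17 [('lowL', np.float64(2.4), 1835.5), ('low', np.float64(2.1), 902.3), ('lowR', np.float64(1.95), 649.8)] 146.54
18 [('lowL', np.float64(6.55), 2008.4), ('low', np.float64(3.25), 1020.2), ('lowR', np.float64(3.2), 630.8)] 147.58
```

Force (8.65 mm), image edge shift (8.7 mm) and contact estimate (8.2 mm) agree on how far it's pressed. About 1.4 mm to go.

```bash
python3 -m crank '[{"dx":0.07,"dy":0,"dz":0,"spin":0},{"dx":0.14,"dy":0,"dz":0,"spin":0},{"dx":0.14,"dy":0,"dz":0,"spin":0},{"dx":0.14,"dy":0,"dz":0,"spin":0}]' 0|grep -E "tool|force"; python3 avg.py 12 19; python3 capm.py 19; python3 snap.py 19b top
```

```text
tool_pos: [632.5, 143.1, 164.6]
contact_force: [0.8, -0.9, 5.1]
[6.3251e+02 1.4305e+02 1.6459e+02 5.3000e-01 1.8000e-01 5.7000e+00
 4.8000e-01 1.8910e+01] sd [0.01 0.02 0.02 0.42 0.63 0.56]
px/10mm 3.592666119427264
19 [('lowL', np.float64(6.5), 1784.0), ('low', np.float64(3.6), 1102.1), ('lowR', np.float64(3.55), 668.9)] 148.16
t 19.23 tcp [632.5 143.1 164.6] jaw yaw -6.9 z yaw -96.9 F [-0.5  1.   6.1] w 0.4 q [0.1  0.59 1.19 0.   1.37 0.22]
```

View pics/k19.png

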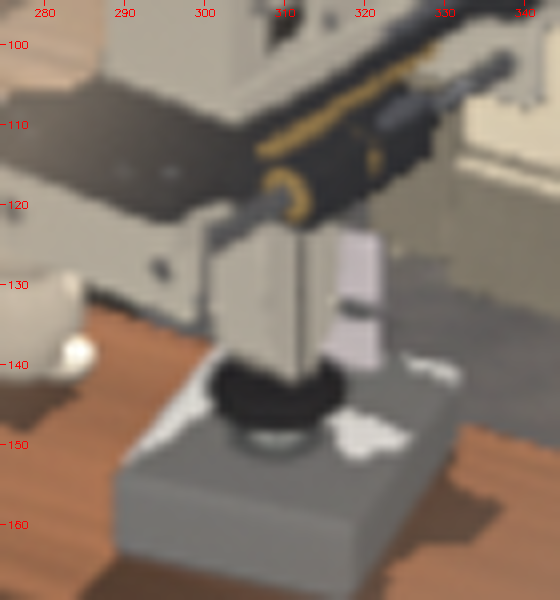

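View pics/scene19.png

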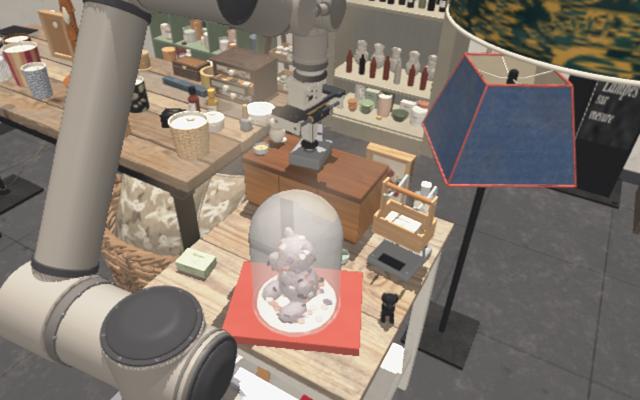

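View pics/top19b.png

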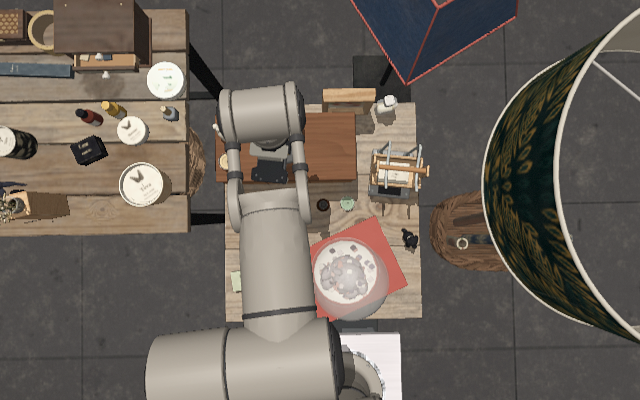

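The net force is 6.0 N, the edge shift is 3.7 px (about 10 mm) and TCP z is 164.6 (about 9.5–10 mm pressed). The trug still hangs at scene (405,215), and the bystanders look unmoved. Handing in while holding.

```bash
python3 - <<'E'
from h import *
print(bot.close_job())
E
```

```text
the job is handed in; nothing more can be done
None
```

The trug, with the soap in it, is hanging by its bar across both hook wires. I let go of it before touching the key, and handed in at about 19 s with the key held half-way down.

**Last checks:**
- **Key depth:** the three estimates agreed within about a millimetre. The net force was about 6.0 N against 6 N expected half-way. The cap had moved about 10.4 mm in the image, and about 9.5 mm counted from first contact. It never went near the bottom.
- **Trug and bystanders:** in the last images the trug hung level and free. The things I could see had not moved; the arm partly hid those on the riser, including the cat and the pale tealight.

**What disagreed:** the real fingertips sit about 38–42 mm behind the reported tool point. Because of that, my first grasp closed above the bar without touching it. I measured the offset in the images and allowed for it from then on.

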